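Change over the lacquer curing hood

ROBOT

A 6-joint arm with a two-finger parallel gripper is mounted at the origin on the work surface. World frame = base frame: x ahead of the robot, y to its left, z up, the work surface at z = 0. Lengths are in m, angles in rad, forces in N, time in s.
With the tool pointing down it reaches from about 0.25 to 0.725 m from the base axis. Payload 4 kg.
Tool frame: the origin (TCP) lies at the very end of the fingers, on their centre line; the grasp point (between the pads) lies 19 mm behind it; z points along the fingers, y is the line along which they close (so a half turn about z gives the same grasp; the last joint's range is limited). The gripper opens to 85 mm and grips with 20 to 120 N. Pads are 22 mm wide; open, the fingers measure 114 mm over their backs; the gripper's body (76 mm by 85 mm) begins 54 mm behind the grasp point. The pads swing forward as they close: fully open they stand 13 mm farther back than shut.
Start: joints at [-1.341, 0.241, 0.005, 1.335, 0, 1.571], TCP at [0.114, -0.487, 0.231] pointing down, gripper open.
Joint ranges: [-2.72, 2.72], [-1.05, 1.87], [-1.09, 1.28], [-1.99, 2.15], [-1.42, 1.44], [-3.14, 3.14]. Speed limits (rad/s): [2.79, 2.79, 3.14, 3.14, 3.14, 3.14].

INTERFACE

Orientations are given as a unit quaternion [x, y, z, w].
In Python, from workcell import bot, vision, workorder gives the robot as it stands.
- The arm moves only by the shell command python3 -m creep 'ROWS' [OPENING]. ROWS is JSON, a list of rows, each a list of 2 entries, a list of its own where there are three numbers: the shift along the tool's x, y, z in mm, then the turn, a rotation vector about the tool's x, y, z in rad. In form: [[[dx, dy, dz], [wx, wy, wz]], ...]. A call has 1 to 12 rows; each row shifts and turns the commanded pose from where the row before left it, along the tool's axes as they then stand; what a row does not reach is not made up. A row lasts 1/8 s, in which the tool goes at most 62.5 mm and 10.7 degrees, less where a joint would pass 70% of its speed; a pose out of reach is approached as far as the arm can. A call is refused whole if a number of a shift passes 62.5 or a number of a turn 0.188, either way. A call with a gripper value outside its range is refused whole. OPENING is the finger opening in mm, from 0 to 85.4, set as the call begins (- or left out, the last holds). The fingers move at their own pace and stop on an object; the grip force is fixed at half the most. Time passes only in rows, so rows that do not move let the fingers close. It gives the time, the measured TCP pose, the force, the opening and the grip force at its end, in the units of the state.
- bot.get_obs(): the state, without advancing time (a new reading comes with each control period).
- vision.camera(name): name is "side" or "top"; returns a dict with "image" (400x640x3 uint8, blue, green, red), "z_map" (400x640 float32, m along the optical axis (not along the pixel's ray), 0 where there is no reading), "K" (3x3 intrinsics, pixels), "rvec" (rotation vector, rad) and "tvec" (3), from world to camera coordinates, as OpenCV has them. Camera axes: x right, y down, z forward; pixel columns grow to the right and rows downward; lengths in m; the calibration is good to about 2 mm. A picture is of the moment at which its call begins.
- workorder.job_done(): hands the job in; it is judged then, once.
Trained networks look in a picture, given as the dict that the camera call returned (one of the last four; its "shot" number tells which), for a name from the list of things; names that differ only in an ending like _2 or _b are one class to them, and where a whole thing is asked for, a point or a joint stands for the part that bears it (a point fixed in the world has none). Each returns a list of dicts, best first, with "score" (0 to 1); they miss things now and then, are a little off and sometimes report something else, mostly with a low value. They report only what shows in the picture. A call takes as long as a camera call. They do not tell look-alikes from the thing itself.
- vision.spot_in(picture, query): "position" ([column, row] in pixels, amid what is visible of it).
- vision.place_of(picture, query): "position" ([column, row] in pixels: a listed point, or the origin of a listed thing).
The state is a dict: "clock": time; "joint_pos": joint angles; "joint_vel": joint speeds; "tau": joint torques, N m; "eef_pos": TCP position; "tool_rot": TCP orientation; "ft_force": force on the tool from outside, world axes, zero at the start; "ft_torque": the same for the moment, N m; "grip_width": finger opening in m; "grasp_force": force on a finger pad.
Only numpy, scipy, OpenCV 4.12 (cv2) and the standard library are available. Lean on these libraries where they do the work, as an engineer would, in place of code of your own. Each camera call takes 0.05 s, during which the arm holds its last target. There are 200 camera calls.

TASK

Change over the curing hood: draw the board with the finished black dish out and set it down flat on the middle of the grey felt mat, and slide every board with a wet red dish in under the hood, grip outwards, each straight in a lane of its own and fully home against the back stop. When all are in, start the cure by pressing the keys on the hood one at a time: white, then yellow, then green. Let nothing touch the wet dishes, do not press the red stop key, and leave the flask, bowl, cup and roll of tape where they stand.

Things in the scene. Friction and masses are not known exactly. Their poses are not given: they have to be found in the camera images.
- wet_a: wooden carrier board with a wet red leaf dish: 180 long (its x) x 100 wide (y) x 10 mm thick, origin at the centre of its underside, z up. Upright wooden grip at x = -72 mm: 26 long (x), 16 wide (y), top 60 mm above the underside; pinch it along the board's y. Nose at x = +90 mm (last 12 mm narrowed to 84 wide). About 0.3 kg, centre of mass near x = -10 mm. None if absent
- wet_b: like wet_a in every measure and with the same axes, also with a wet red dish; None if absent. wet_a and wet_b wait on the table at the left, in either order, grips towards the middle; two or three wet boards are present
- wet_c: like wet_a in every measure and with the same axes, also with a wet red dish; None if absent. It waits on the table at the right, beyond the mat, grip towards the middle
- cured_left: board like wet_a in every measure and with the same axes, but with a finished black dish, already hard. It starts home in the left lane under the hood. Exactly one of the three cured boards is present, the others give None
- cured_mid: board like wet_a in every measure and with the same axes, but with a finished black dish, already hard. It starts home in the mid lane under the hood. Exactly one of the three cured boards is present, the others give None
- cured_right: board like wet_a in every measure and with the same axes, but with a finished black dish, already hard. It starts home in the right lane under the hood. Exactly one of the three cured boards is present, the others give None
- wet_a_dish: the wet red leaf dish fixed on wet_a: 104 x 86 x 23 mm, so it covers board x from -19 to +85 mm and reaches 43 mm above the board's underside; origin at the centre of its own underside, 33 mm ahead of and 20 mm above the board's origin. Nothing may touch it
- wet_b_dish: the wet red leaf dish fixed on wet_b: 104 x 86 x 23 mm, so it covers board x from -19 to +85 mm and reaches 43 mm above the board's underside; origin at the centre of its own underside, 33 mm ahead of and 20 mm above the board's origin. Nothing may touch it
- wet_c_dish: the wet red leaf dish fixed on wet_c: 104 x 86 x 23 mm, so it covers board x from -19 to +85 mm and reaches 43 mm above the board's underside; origin at the centre of its own underside, 33 mm ahead of and 20 mm above the board's origin. Nothing may touch it
- hood: lamp-curing hood, fixed, grey with amber screens, open at its front, which faces the robot. Origin on the table under the middle of the front plane; x inwards (away from the robot), y left, z up. 384 wide, 165 mm deep, top 105 mm above the table. An aluminium bed, its top 5 mm above the table, also stands out 55 mm in front. Housing over the opening: from 61 mm above the table up
- lane_mid (a point): middle of the mouth of the middle lane: front plane, bed's top; axes as the hood's. Three lanes run along x, centred at hood y = +118, 0, -118 mm, 112 mm clear between steel strips 12 mm high that begin at the front plane. Opening 56 mm high over the bed
- stop_mid (a point): middle of the back stop's front face, on the bed: hood x = +112 mm, the same in all lanes; the stop is 20 mm high. A board fully home has its nose on it, its origin at hood x = +22 mm, its grip's middle 50 mm in front of the hood's front plane. Boards stay where they are left on the bed
- mat: grey felt mat, fixed, 200 x 200 x 4 mm; origin at the centre of its underside
- key_fan (a joint): travel of the white fan key, 0 up to 0.006 m fully down. A round spring key 28 mm across in a black collar 44 mm across, on top of the hood: its centre is at hood x = +36, y = 92 mm, its top 123 mm above the table when up (6 mm above the collar). Press straight down: it starts to move at 1.5 N, is fully down at 5 N, counts as pressed beyond 4 mm, comes up by itself
- key_timer (a joint): travel of the yellow timer key, 0 up to 0.006 m fully down. A round spring key 28 mm across in a black collar 44 mm across, on top of the hood: its centre is at hood x = +36, y = 44 mm, its top 123 mm above the table when up (6 mm above the collar). Press straight down: it starts to move at 1.5 N, is fully down at 5 N, counts as pressed beyond 4 mm, comes up by itself
- key_start (a joint): travel of the green start key, 0 up to 0.006 m fully down. A round spring key 28 mm across in a black collar 44 mm across, on top of the hood: its centre is at hood x = +36, y = -4 mm, its top 123 mm above the table when up (6 mm above the collar). Press straight down: it starts to move at 1.5 N, is fully down at 5 N, counts as pressed beyond 4 mm, comes up by itself
- key_stop (a joint): travel of the red stop key, 0 up to 0.006 m fully down. A round spring key 28 mm across in a black collar 44 mm across, on top of the hood: its centre is at hood x = +36, y = -52 mm, its top 123 mm above the table when up (6 mm above the collar). Press straight down: it starts to move at 1.5 N, is fully down at 5 N, counts as pressed beyond 4 mm, comes up by itself
- flask: steel flask, 68 mm across, 200 mm high; origin at the centre of its underside. Not part of the job
- rice_bowl: white bowl, 90 mm across, 45 mm high; origin at the centre of its underside. Not part of the job
- tape_roll: roll of yellow tape lying flat, 70 mm across, 25 mm high; origin at the centre of its underside. Not part of the job
- cup: blue cup, 72 mm across, 70 mm high; origin at the centre of its underside. Not part of the job
Things that resemble listed ones, but are neither listed nor needed, are in the scene too. What is shaped like the wet_a but pink is not meant.

How it is judged:
On the way, in this order (a step that is already met when the one before it is completed fails the run):
1. the finished board lies on the mat and every wet board is fully home in a lane (x of wet_a in the frame of hood between 0.014 and 0.03 m and y of wet_a in the frame of hood between -0.14 and 0.14 m and z of wet_a in the frame of hood between 0 and 0.01 m and angle between each of wet_a, wet_b, wet_c, cured_left, cured_mid, cured_right's own z axis and vertical below 0.06 rad and angle between the x axis of each of wet_a, wet_b, wet_c and the x axis of hood, either way round below 0.12 rad and linear speed of each of wet_a, wet_b, wet_c, cured_left, cured_mid, cured_right below 0.03 m/s and x of wet_b in the frame of hood between 0.014 and 0.03 m and y of wet_b in the frame of hood between -0.14 and 0.14 m and z of wet_b in the frame of hood between 0 and 0.01 m and x of wet_c in the frame of hood between 0.014 and 0.03 m and y of wet_c in the frame of hood between -0.14 and 0.14 m and z of wet_c in the frame of hood between 0 and 0.01 m and horizontal distance between each of cured_left, cured_mid, cured_right and mat below 0.045 m and z of each of cured_left, cured_mid, cured_right in the frame of mat below 0.01 m), for 0.2 s.
2. the white fan key is pressed, alone (value of joint key_fan above 0.004 m and value of joint each of key_timer, key_start, key_stop below 0.002 m), for 0.05 s.
3. then the yellow timer key is pressed, alone (value of joint key_timer above 0.004 m and value of joint each of key_fan, key_start, key_stop below 0.002 m), for 0.05 s.
4. then the green start key is pressed, alone (value of joint key_start above 0.004 m and value of joint each of key_fan, key_timer, key_stop below 0.002 m), for 0.05 s.
At the end, for the whole second after the job is handed in: Every wet board present lies flat in a lane on the bed with its nose within 8 mm of the back stop (lined up with the hood within 0.12 rad), the finished board lies flat on the mat with its centre within 45 mm of the mat's centre, all at rest, all keys up (all of step 1 and value of joint each of key_fan, key_timer, key_start, key_stop below 0.002 m); the robot touches nothing.
It fails at once if a wet dish is touched (over 1 N) (contact force between any of wet_a_dish, wet_b_dish, wet_c_dish and anything else above 1 N).
It fails at once if the red stop key is pressed (value of joint key_stop above 0.003 m).
It fails at once if the flask, bowl, cup or roll of tape is moved more than 50 mm (distance of any of flask, rice_bowl, tape_roll, cup from where it was at the start of the episode above 0.05 m).
Of wet_a, wet_b, wet_c only 2 to 3 are there at a start; the rules pass over those that are not, and their reading is None.
Of cured_left, cured_mid, cured_right only 1 to 1 are there at a start; the rules pass over those that are not, and their reading is None.
At some moment in a run one of wet_a, wet_b, wet_c may be knocked a few centimetres aside while the robot is not near it.
Once in a run the grip may slacken for a moment while it holds something.
It also fails if it takes over 210 s, if anything falls off the work surface, if the arm or the gripper's body presses on something with over 40 N, if the wrist force passes 120 N, or if a joint passes its speed limit or range.

## Working session

There is one attempt and no reset: what is moved stays moved. The work goes in short steps, Python scripts to look and compute and a shell command to move; the robot and the scene stay as the last step left them, time stands still between calls to the robot, and variables do not carry over. Pictures are saved under pics/ and viewed, at most 14 in all, crops included, and the job is handed in when it is done.

```bash
mkdir -p pics
cat > h.py <<'E'
import numpy as np, cv2
from workcell import bot, vision, workorder
from scipy.spatial.transform import Rotation as R
def world(c):
    K,z=c["K"],c["z_map"]; Rm=cv2.Rodrigues(np.array(c["rvec"],float))[0]; t=np.array(c["tvec"],float).ravel()
    v,u=np.mgrid[:z.shape[0],:z.shape[1]]
    p=np.stack([(u-K[0,2])/K[0,0]*z,(v-K[1,2])/K[1,1]*z,z],-1)
    w=(p-t)@Rm
    w[z==0]=np.nan
    return w
def proj(c,P):
    return cv2.projectPoints(np.array(P,float).reshape(-1,1,3),np.array(c["rvec"],float),np.array(c["tvec"],float),np.array(c["K"],float),None)[0].reshape(-1,2)
def onplane(c,uv,z):
    K=np.array(c["K"]);Rm=cv2.Rodrigues(np.array(c["rvec"],float))[0]; t=np.array(c["tvec"],float).ravel()
    d=Rm.T@np.linalg.inv(K)@np.array([*uv,1.]); o=-Rm.T@t
    return o+d*(z-o[2])/d[2]
E
python3 - <<'E'
from h import *
for n in("top","side"):
    c=vision.camera(n); cv2.imwrite(f"pics/{n}0.png",c["image"]); 
    w=world(c); np.save(f"{n}0.npy",w)
    Rm=cv2.Rodrigues(np.array(c["rvec"],float))[0];print(n,-Rm.T@np.array(c["tvec"]).ravel())
    for q in["wet_a","cured_mid","hood","mat","lane_mid","stop_mid","key_fan","key_stop","flask","cup"]:
        print(q,[(np.round(d["position"]).tolist(),round(d["score"],2)) for d in vision.place_of(c,q)][:6])
o=bot.get_obs();print({k:np.round(v,3).tolist() for k,v in o.items()})
E
```

```text
top [ 0.2058861  -0.07609128  1.63155922]
wet_a [([209.0, 296.0], 0.9), ([192.0, 234.0], 0.84), ([396.0, 171.0], 0.83), ([195.0, 182.0], 0.8)]
cured_mid []
hood [([299.0, 158.0], 0.64)]
mat [([392.0, 233.0], 0.61)]
lane_mid [([300.0, 157.0], 0.71), ([406.0, 168.0], 0.16)]
stop_mid [([368.0, 139.0], 0.36)]Traceback (most recent call last):
  File "<stdin>", line 7, in <module>
ValueError: it knows: cup, cured_left, cured_mid, cured_right, flask, hood, lane_mid, mat, rice_bowl, stop_mid, tape_roll, wet, wet_a_dish, wet_b_dish, wet_c_dish
```

View pics/top0.png

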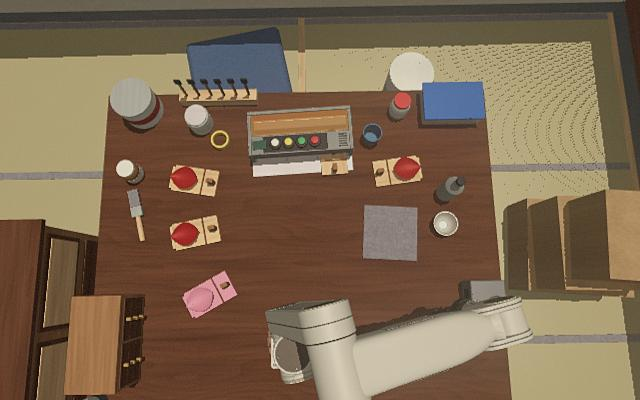

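The top view shows two red-dish boards at the left (195,180) and (195,232), and one at the right (397,170). A pink look-alike sits at (209,294). The black board's grip is at (335,168), in the right lane. The mat is at (390,232) and the keys are at (275–315,141).

Run:
```python
from h import *
for n in("top","side"):
    c=vision.camera(n); cv2.imwrite(f"pics/{n}0.png",c["image"]); 
    w=world(c); np.save(f"{n}0.npy",w); np.save(f"{n}0i.npy",c["image"])
    Rm=cv2.Rodrigues(np.array(c["rvec"],float))[0];print(n,-Rm.T@np.array(c["tvec"]).ravel(),proj(c,[[0,0,0],[.5,0,0],[.5,.3,0]]).round())
    for q in["wet_a","cured_right","hood","mat","lane_mid","stop_mid"]:
        print(q,[(np.round(onplane(c,d["position"],0.005),3)[:2].tolist(),np.round(d["position"]).tolist(),round(d["score"],2)) for d in vision.place_of(c,q)][:6])
    if n=="top":
        big=cv2.resize(c["image"][125:275,150:470],None,fx=2.5,fy=2.5,interpolation=cv2.INTER_CUBIC);cv2.imwrite("pics/crop0.png",big)
o=bot.get_obs();print({k:np.round(v,3).tolist() for k,v in o.items()})
```

```text
top [ 0.2058861  -0.07609128  1.63155922] [[298. 339.]
 [297. 203.]
 [218. 204.]]
wet_a [([0.163, 0.336], [206.0, 295.0], 0.96), ([0.61, -0.386], [397.0, 172.0], 0.94), ([0.588, 0.384], [196.0, 181.0], 0.81), ([0.377, 0.396], [191.0, 236.0], 0.61)]
cured_right [([0.694, -0.145], [334.0, 152.0], 0.85)]
hood [([0.665, -0.013], [300.0, 160.0], 0.72)]
mat [([0.386, -0.365], [394.0, 230.0], 0.6)]
lane_mid [([0.683, -0.012], [299.0, 156.0], 0.95), ([0.38, 0.407], [188.0, 236.0], 0.19)]
stop_mid []
side [-0.10669154  1.01383285  0.88874826] [[458. 284.]
 [297. 227.]
 [239. 286.]]
wet_a [([0.161, 0.319], [353.0, 341.0], 0.96), ([0.597, 0.4], [184.0, 295.0], 0.93), ([0.39, 0.383], [255.0, 322.0], 0.9), ([0.626, -0.39], [322.0, 162.0], 0.7), ([0.744, 0.3], [168.0, 254.0], 0.43)]
cured_right [([0.701, -0.157], [271.0, 185.0], 0.58)]
hood [([0.673, -0.032], [257.0, 204.0], 0.96)]
mat [([0.371, -0.334], [378.0, 187.0], 0.56), ([0.671, -0.02], [255.0, 206.0], 0.24)]
lane_mid [([0.686, -0.031], [254.0, 203.0], 0.71)]
stop_mid []
{'clock': 1.05, 'joint_pos': [-1.341, 0.241, 0.005, 1.335, -0.0, 1.571], 'joint_vel': [0.0, -0.001, -0.001, 0.0, 0.0, -0.0], 'tau': [-0.001, -37.222, 25.27, 0.001, 0.0, 0.0], 'eef_pos': [0.114, -0.487, 0.231], 'tool_rot': [0.993, 0.115, -0.0, 0.0], 'ft_force': [0.28, 0.649, -0.575], 'ft_torque': [-0.026, 0.009, -0.074], 'grasp_force': 0.0, 'grip_width': 0.086}
```

View pics/crop0.png

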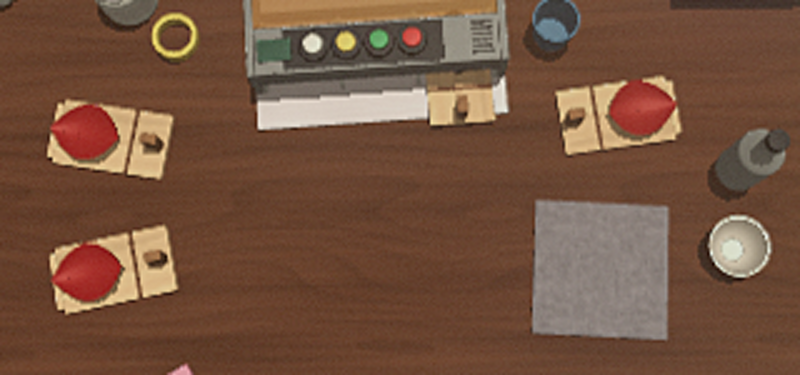

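View pics/side0.png

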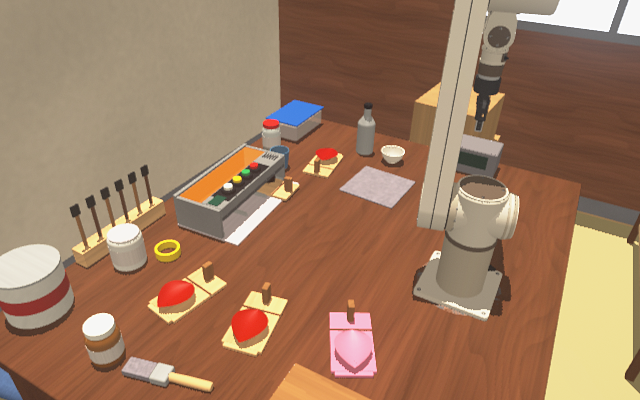

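Both views agree with the crop, which shows red dishes at crop (85,130), (88,272) and (642,108). The pink board is at top (209,294) and I'll leave it alone. Next I'll measure the poses precisely.

```bash
cat >> h.py <<'E'
def board(c,w,cx,cy,zoff=0.,r=.13):
    """origin(x,y), heading from tan+dish footprint; flat board; grip gives sign"""
    X,Y,Z=w[...,0],w[...,1],w[...,2]-zoff
    m=(np.hypot(X-cx,Y-cy)<r)&(Z>.0055)&(Z<.075)
    n,l,s,_=cv2.connectedComponentsWithStats(m.astype(np.uint8))
    k=1+np.argmax(s[1:,4]); m=l==k
    P=w[m][:,:2]
    ct,sz,a=cv2.minAreaRect((P*1000).astype(np.float32))
    a=np.deg2rad(a)+(0 if sz[0]>sz[1] else np.pi/2)
    g=w[m&(Z>.05)][:,:2].mean(0)
    d=np.array([np.cos(a),np.sin(a)]); ct=np.array(ct)/1000
    if (g-ct)@d>0:d=-d
    return ct,np.arctan2(d[1],d[0]),g,np.array(sz),m.sum()
def pose():
    o=bot.get_obs(); T=R.from_quat(o["tool_rot"]); M=T.as_matrix()
    return o,np.array(o["eef_pos"]),M,np.arctan2(M[1,0],M[0,0])
def go(p,yaw):
    o,e,M,y=pose(); d=(np.array(p)-e)*1000
    dy=(yaw-y+np.pi)%(2*np.pi)-np.pi
    print("from",e.round(4),"yaw %.3f tilt %s"%(y,M[:,2].round(3)),"f",np.round(o["ft_force"],1))
    print(" turn(tool z) %.3f; shift before turn %s; shift after turn %s"%(-dy,(M.T@d).round(1),((R.from_euler('z',dy).as_matrix()@M).T@d).round(1)))
E
python3 - <<'E'
from h import *
c=vision.camera("top");w=world(c);X,Y,Z=w[...,0],w[...,1],w[...,2]
tab=(abs(X-.45)<.1)&(abs(Y-.0)<.12);print("table z",np.nanmedian(Z[tab]),np.nanstd(Z[tab]))
for p in[(.588,.384),(.377,.396),(.61,-.386)]:
    print([np.round(v,4) for v in board(c,w,*p)])
# mat
m=(Z>.002)&(Z<.0075)&(np.hypot(X-.386,Y+.365)<.16)
hsv=cv2.cvtColor(c["image"],cv2.COLOR_BGR2HSV)
g=(hsv[...,1]<40)&(np.hypot(X-.386,Y+.365)<.16)&(Z<.02);r=cv2.minAreaRect((w[g][:,:2]*1000).astype(np.float32));print("mat",r,np.nanmedian(Z[g]))
# hood top
ht=(Z>.095)&(Z<.118)&(X>.6)&(X<.9)&(abs(Y)<.3);r=cv2.minAreaRect((w[ht][:,:2]*1000).astype(np.float32));print("hood",r,cv2.boxPoints(r))
ks=[]
for n,(lo,hi) in dict(y=((20,120,120),(35,255,255)),g=((40,100,60),(85,255,255)),r=((0,150,120),(8,255,255)),w=((0,0,180),(180,60,255))).items():
    k=(cv2.inRange(hsv,np.array(lo),np.array(hi))>0)&(Z>.112)&(Z<.135)&(abs(Y)<.2)&(X>.6)&(X<.85); print(n,k.sum(),w[k].mean(0).round(4) if k.any() else None)
# bed: white
b=(hsv[...,1]<50)&(hsv[...,2]>150)&(Z<.02)&(X>.55)&(X<.75)&(abs(Y)<.25);r=cv2.minAreaRect((w[b][:,:2]*1000).astype(np.float32));print("bed",cv2.boxPoints(r),np.nanmedian(Z[b]))
gm=(Z>.05)&(Z<.08)&(X>.56)&(X<.645)&(abs(Y+.15)<.08);print("cured grip",w[gm].mean(0) if gm.any() else None,gm.sum())
E
```

```text
table z 0.0011111388436613897 0.0038281274030776743
[array([0.5936, 0.3928]), np.float64(1.4706), array([0.578 , 0.3218]), array([192.4698, 122.1436]), np.int64(1181)]
[array([0.3901, 0.3845]), np.float64(1.8011), array([0.4028, 0.3113]), array([112.6445, 191.6284]), np.int64(1245)]
[array([ 0.6142, -0.3884]), np.float64(-1.3567), array([ 0.6053, -0.314 ]), array([118.5369, 196.001 ]), np.int64(1158)]
mat ((377.62762451171875, -380.54132080078125), (264.486572265625, 199.00331115722656), 86.019775390625) 0.0052288759018451385
hood ((750.218994140625, -16.762069702148438), (169.539794921875, 384.8117980957031), 3.064758777618408) [[ 655.28345  170.83644]
 [ 675.8573  -213.42497]
 [ 845.15454 -204.36058]
 [ 824.5807   179.90083]]
y 46 [0.7023 0.0239 0.1277]
g 21 [ 0.7055 -0.0208  0.1273]
r 42 [ 0.7085 -0.0715  0.1261]
w 40 [0.7    0.0726 0.1275]
bed [[ 597.6512   166.76848]
 [ 624.5981  -217.31145]
 [ 678.02216 -213.56325]
 [ 651.07526  170.51668]] 0.006189983409229222
cured grip [ 0.62128534 -0.14458291  0.06427815] 33
```

```bash
cat >> h.py <<'E'
from scipy.optimize import minimize
S=4
BOX=np.array([[x,y,z] for x,hw in((-.09,.05),(.078,.05),(.09,.042)) for y in(-hw,hw) for z in(0,.01)])
GR=np.array([[-.072+x,y,z] for x in(-.013,.013) for y in(-.008,.008) for z in(.01,.06)])
th=np.linspace(0,2*np.pi,24)
def sil(c,q,z0):
    x,y,h=q; Rz=R.from_euler('z',h).as_matrix(); im=np.zeros((400*S,640*S),np.uint8)
    for B in(BOX,GR):
        p=proj(c,B@Rz.T+[x,y,z0]); cv2.fillConvexPoly(im,cv2.convexHull(((p+.5)*S*16).astype(np.int32)),1,shift=4)
    return im
def fgmask(c,color):
    hsv=cv2.cvtColor(c["image"],cv2.COLOR_BGR2HSV); H,Sa,V=cv2.split(hsv)
    lab=cv2.cvtColor(c["image"],cv2.COLOR_BGR2LAB)
    return ((V>150)&(Sa>40))if color else None
def fit(cs,q0,z0=0.):
    """fit board pose (flat) to pictures by silhouette overlap; brightness/red mask"""
    q0=np.array(q0,float); data=[]
    for c in cs:
        big=cv2.resize(c["image"],None,fx=S,fy=S,interpolation=cv2.INTER_LINEAR)
        hsv=cv2.cvtColor(big,cv2.COLOR_BGR2HSV);H,Sa,V=cv2.split(hsv)
        fg=((V>135)&(Sa>60)).astype(np.uint8)
        win=cv2.dilate(sil(c,q0,z0),np.ones((15*S,15*S)))
        data.append((c,fg&win,win))
    def cost(q):
        t=0
        for c,fg,win in data:
            s=sil(c,q,z0); t+=1-np.count_nonzero(s&fg)/np.count_nonzero((s|fg))
        return t/len(data)
    best=minimize(cost,q0,method="Nelder-Mead",options=dict(initial_simplex=np.vstack([q0,q0+[.01,0,0],q0+[0,.01,0],q0+[0,0,.1]]),xatol=2e-4,fatol=1e-4))
    g=best.x[:2]-.072*np.array([np.cos(best.x[2]),np.sin(best.x[2])])
    return best.x,best.fun,g
E
cat > meas.py <<'E'
from h import *
import sys
cs=[vision.camera("top"),vision.camera("side")]
for q in eval(sys.argv[1]):
    z=q[3] if len(q)>3 else 0
    for s in([cs[0]],[cs[1]],cs):
        r,f,g=fit(s,q[:3],z);print(r.round(4),"miss %.3f"%f,"grip",g.round(4))
E
python3 meas.py "[(.5936,.393,1.47),(.39,.3845,1.80),(.6142,-.388,-1.45)]"
python3 - <<'E'
from h import *
for n in("top","side"):
    c=vision.camera(n);big=cv2.resize(c["image"],None,fx=4,fy=4,interpolation=cv2.INTER_LINEAR);hsv=cv2.cvtColor(big,cv2.COLOR_BGR2HSV)
    u0=proj(c,[[.7041,.0005,.123]])[0]; 
    for k,(lo,hi) in dict(w=((0,0,170),(180,60,255)),y=((20,120,120),(35,255,255)),g=((40,100,60),(85,255,255)),r=((0,150,120),(8,255,255))).items():
        guess={'w':(.7,.0726),'y':(.702,.024),'g':(.7055,-.0208),'r':(.7085,-.0715)}[k]
        u=proj(c,[[*guess,.123]])[0]; m=cv2.inRange(hsv,np.array(lo),np.array(hi)); z=np.zeros_like(m);cv2.circle(z,tuple(((u+.5)*4).astype(int)),32,255,-1);m&=z
        M=cv2.moments(m,True)
        if M["m00"]:print(n,k,M["m00"],onplane(c,(M["m10"]/M["m00"]/4-.5+.125,M["m01"]/M["m00"]/4-.5+.125),.122).round(4))
    hs=cv2.cvtColor(c["image"],cv2.COLOR_BGR2HSV)
    if n=="top":
        uv=np.argwhere((hs[...,1]<45)&(hs[...,2]>70))[:,::-1]; P=np.array([onplane(c,p,.004)[:2] for p in uv]);P=P[np.hypot(P[:,0]-.385,P[:,1]+.367)<.15];print("mat",cv2.minAreaRect((P*1000).astype(np.float32)),P.mean(0))
E
```

```text
[0.5948 0.3952 1.4011] miss 0.101 grip [0.5826 0.3242]
[0.5936 0.4192 1.582 ] miss 0.470 grip [0.5944 0.3472]
[0.5951 0.396  1.4014] miss 0.312 grip [0.5829 0.325 ]
[0.3919 0.3841 1.7687] miss 0.086 grip [0.406  0.3135]
[0.3936 0.4091 1.8414] miss 0.426 grip [0.4128 0.3397]
[0.3919 0.3843 1.7689] miss 0.282 grip [0.406  0.3137]
[ 0.6187 -0.3873 -1.4449] miss 0.102 grip [ 0.6096 -0.3159]
[ 0.5917 -0.3337 -2.1112] miss 0.600 grip [ 0.6288 -0.2719]
[ 0.6187 -0.3871 -1.4446] miss 0.378 grip [ 0.6096 -0.3157]
top w 635.0 [0.7021 0.0725 0.122 ]
top y 803.0 [0.7043 0.0245 0.122 ]
top g 264.0 [ 0.7088 -0.021   0.122 ]
top r 673.0 [ 0.7093 -0.0715  0.122 ]
mat ((377.4302673339844, -380.9091796875), (265.1241760253906, 198.98902893066406), 86.33677673339844) [ 0.37853255 -0.34862884]
side w 836.0 [0.7016 0.0707 0.122 ]
side y 1006.0 [0.7029 0.0242 0.122 ]
side g 735.0 [ 0.7057 -0.0246  0.122 ]
side r 744.0 [ 0.7078 -0.0711  0.122 ]
```

```bash
cat >> h.py <<'E'
HO=np.array([.669,-.0216]);HY=.05
def hood(x,y):
    return HO+np.array([[np.cos(HY),-np.sin(HY)],[np.sin(HY),np.cos(HY)]])@[x,y]
E
python3 - <<'E'
from h import *
c=vision.camera("top")
print("mat",[onplane(c,(150+u/2.5-.3,125+v/2.5-.3),.004).round(4)[:2] for u,v in((535,200),(668,206),(666,340),(532,333))])
m=np.mean([onplane(c,(150+u/2.5-.3,125+v/2.5-.3),.004) for u,v in((535,200),(668,206),(666,340),(532,333))],0);print(m)
g=hood(-.053,-.118);print(g);go([*g,.2],HY)
E
```

```text
mat [array([ 0.4865, -0.2544]), array([ 0.4738, -0.4553]), array([ 0.2728, -0.4406]), array([ 0.2863, -0.2427])]
[ 0.3798325  -0.34824272  0.004     ]
[ 0.62196378 -0.14210143]
from [ 0.1139 -0.4869  0.2313] yaw 0.230 tilt [-0.  0. -1.] f [ 0.7 -0.8  0.2]
 turn(tool z) 0.180; shift before turn [ 573.3 -219.9   31.3]; shift after turn [ 524.7 -318.9   31.3]
```

```bash
python3 -m creep '[[[0,0,0],[0,0,0.18]],[[47.7,-29,2],[0,0,0]],[[47.7,-29,2],[0,0,0]],[[47.7,-29,2],[0,0,0]],[[47.7,-29,2],[0,0,0]],[[47.7,-29,2],[0,0,0]],[[47.7,-29,2],[0,0,0]],[[47.7,-29,2],[0,0,0]],[[47.7,-29,2],[0,0,0]],[[47.7,-29,2],[0,0,0]],[[47.7,-29,2],[0,0,0]],[[47.7,-29,2],[0,0,0]]]' 85; python3 -c "
from h import *
go([*hood(-.053,-.118),.03],HY)
c=vision.camera('top');w=world(c);print(fit([c],(.594,.395,1.4)),fit([c],(.392,.384,1.77)))"
```

```text
clock: 2.85
eef_pos: [0.6235, -0.141, 0.2092]
tool_rot: [1.0, 0.025, 0.0, 0.0]
ft_force: [0.3, -1.0, 1.4]
grip_width: 0.0853
grasp_force: 0.0
from [ 0.6235 -0.141   0.2092] yaw 0.050 tilt [ 0. -0. -1.] f [ 0.3 -1.   1.4]
 turn(tool z) -0.000; shift before turn [ -1.7   1.  179.2]; shift after turn [ -1.7   1.  179.2]
(array([0.59455347, 0.39599024, 1.39989459]), np.float64(0.13963420761732492), array([0.58230835, 0.32503915])) (array([0.39179421, 0.38448715, 1.76558424]), np.float64(0.1206570103190382), array([0.40573042, 0.31384876]))
```

```bash
python3 -m creep '[[[-2,1,45],[0,0,0]],[[0,0,45],[0,0,0]],[[0,0,45],[0,0,0]],[[0,0,25],[0,0,0]],[[0,0,19],[0,0,0]],[[0,0,0],[0,0,0]]]' && python3 -m creep '[[[0,0,0],[0,0,0]],[[0,0,0],[0,0,0]],[[0,0,0],[0,0,0]],[[0,0,0],[0,0,0]],[[0,0,0],[0,0,0]],[[0,0,0],[0,0,0]]]' 0
```

```text
clock: 3.65
eef_pos: [0.6182, -0.143, 0.0282]
tool_rot: [1.0, 0.025, -0.002, -0.001]
ft_force: [-0.6, 0.3, 0.2]
grip_width: 0.0852
grasp_force: 0.0
clock: 4.4
eef_pos: [0.6206, -0.1435, 0.0312]
tool_rot: [1.0, 0.025, 0.001, 0.0]
ft_force: [-1.7, -0.8, 5.2]
grip_width: 0.015
grasp_force: 59.4
```

```bash
python3 -m creep '[[[-10,0,0],[0,0,0]],[[-20,0,0],[0,0,0]],[[-25,0,0],[0,0,0]],[[-25,0,0],[0,0,0]],[[-25,0,0],[0,0,0]],[[-25,0,0],[0,0,0]],[[-15,0,-6],[0,0,0]],[[0,0,-10],[0,0,0]],[[0,0,0],[0,0,0]]]' && python3 -c "
from h import *
go([.308,-.352,.045],HY)"
```

```text
clock: 5.52
eef_pos: [0.4766, -0.1507, 0.0472]
tool_rot: [1.0, 0.025, 0.001, 0.0]
ft_force: [1.4, -1.0, -3.4]
grip_width: 0.0153
grasp_force: 58.6
from [ 0.4766 -0.1507  0.0472] yaw 0.050 tilt [ 0.002 -0.001 -1.   ] f [ 1.4 -1.  -3.4]
 turn(tool z) -0.000; shift before turn [-178.5  192.6    2. ]; shift after turn [-178.5  192.6    2. ]
```

```bash
python3 -m creep '[[[-12,13,0],[0,0,0]],[[-22,24,0],[0,0,0]],[[-24,26,0],[0,0,0]],[[-24,26,0],[0,0,0]],[[-24,26,0],[0,0,0]],[[-24,26,0],[0,0,0]],[[-24,26,0],[0,0,0]],[[-24,26,0],[0,0,0]],[[0,0,0],[0,0,0]],[[0,0,8],[0,0,0]],[[0,0,6],[0,0,0]],[[0,0,0],[0,0,0]]]' && python3 -c "
from h import *
go([.308,-.352,.030],HY)
c=vision.camera('top');cv2.imwrite('pics/a.png',cv2.resize(c['image'][140:330,330:500],None,fx=3,fy=3));print(fit([c],(.38,-.348,.05),.01))"
```

```text
clock: 7.02
eef_pos: [0.3071, -0.351, 0.0314]
tool_rot: [1.0, 0.026, -0.001, -0.001]
ft_force: [0.3, 0.1, -3.2]
grip_width: 0.0151
grasp_force: 58.9
from [ 0.3071 -0.351   0.0314] yaw 0.051 tilt [-0.001  0.001 -1.   ] f [ 0.3  0.1 -3.2]
 turn(tool z) 0.001; shift before turn [0.8 1.1 1.4]; shift after turn [0.9 1.1 1.4]
(array([ 0.39282962, -0.34554625,  0.0422031 ]), np.float64(0.6905802208127789), array([ 0.32089373, -0.34858397]))
```

View pics/a.png

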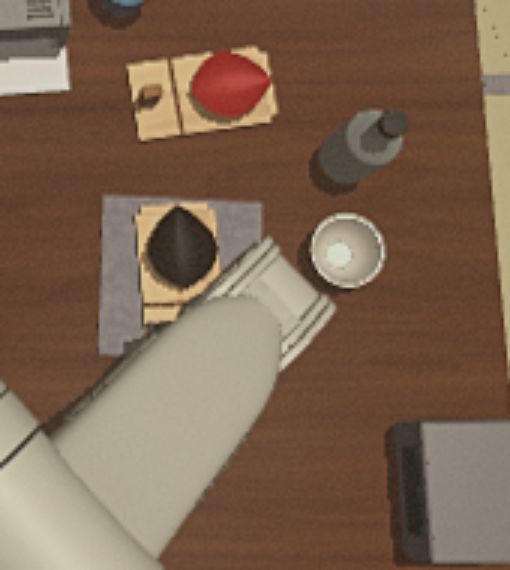

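The finished board is centred on the mat: the board spans crop columns 137–216 and the mat spans 103–262. I'll release it and go to wet_c.

```bash
python3 -m creep '[[[0,0,2],[0,0,0]],[[0,0,0],[0,0,0]]]' && python3 -m creep '[[[0,0,0],[0,0,0]],[[0,0,0],[0,0,0]],[[0,0,0],[0,0,0]],[[0,0,0],[0,0,0]],[[0,0,-20],[0,0,0]],[[0,0,-50],[0,0,0]],[[0,0,-60],[0,0,0]],[[0,0,-40],[0,0,0]],[[0,0,0],[0,0,0.187]],[[0,0,0],[0,0,0.187]],[[0,0,0],[0,0,0.187]],[[0,0,0],[0,0,0.187]]]' 85 && python3 -c "
from h import *
c=vision.camera('top');q,f,g=fit([c],(.6187,-.387,-1.44));print(q,f,g)
go([*g,.2],q[2])"
```

```text
clock: 7.32
eef_pos: [0.3075, -0.352, 0.0305]
tool_rot: [1.0, 0.025, 0.0, 0.0]
ft_force: [-0.5, 0.5, -3.4]
grip_width: 0.0153
grasp_force: 58.9
clock: 8.82
eef_pos: [0.307, -0.352, 0.2003]
tool_rot: [0.939, -0.345, 0.0, -0.0]
ft_force: [-0.1, -0.0, -1.4]
grip_width: 0.0849
grasp_force: 0.0
[ 0.6186596  -0.38697113 -1.44490821] 0.12238186785389049 [ 0.60961958 -0.3155409 ]
from [ 0.307  -0.352   0.2003] yaw -0.708 tilt [-0.  0. -1.] f [ 0.5 -0.1  0.3]
 turn(tool z) 0.737; shift before turn [ 206.1 -224.5    0.3]; shift after turn [ 1.800e+00 -3.048e+02  3.000e-01]
```

```bash
python3 -m creep '[[[0,0,0],[0,0,0.184]],[[0,0,0],[0,0,0.184]],[[0,0,0],[0,0,0.184]],[[0,0,0],[0,0,0.185]],[[0,-51,0],[0,0,0]],[[0,-51,0],[0,0,0]],[[0,-51,0],[0,0,0]],[[0,-51,0],[0,0,0]],[[0,-51,0],[0,0,0]],[[0,-50,0],[0,0,0]],[[0,0,0],[0,0,0]]]' && python3 -c "
from h import *
c=vision.camera('top');w=world(c)
print([np.round(v,3) for v in board(c,w,.38,-.348,.004)])
c2=vision.camera('side');cv2.imwrite('pics/b.png',cv2.resize(c2['image'][100:260,220:460],None,fx=3,fy=3))
go([.6096,-.3155,.025],-1.4449)"
```

```text
clock: 10.25
eef_pos: [0.3084, -0.3661, 0.2538]
tool_rot: [0.864, -0.489, 0.049, -0.114]
ft_force: [-0.0, -0.0, -0.5]
grip_width: 0.0851
grasp_force: 0.0
[array([ 0.383, -0.349]), np.float64(0.054), array([ 0.31 , -0.351]), array([190.305, 115.208]), np.int64(1246)]
from [ 0.3067 -0.3662  0.2527] yaw -1.029 tilt [ 0.195  0.15  -0.969] f [-0.4 -0.8  0.7]
 turn(tool z) 0.416; shift before turn [ 119.4 -222.   287.4]; shift after turn [  -5.7 -241.7  296.1]
```

View pics/b.png

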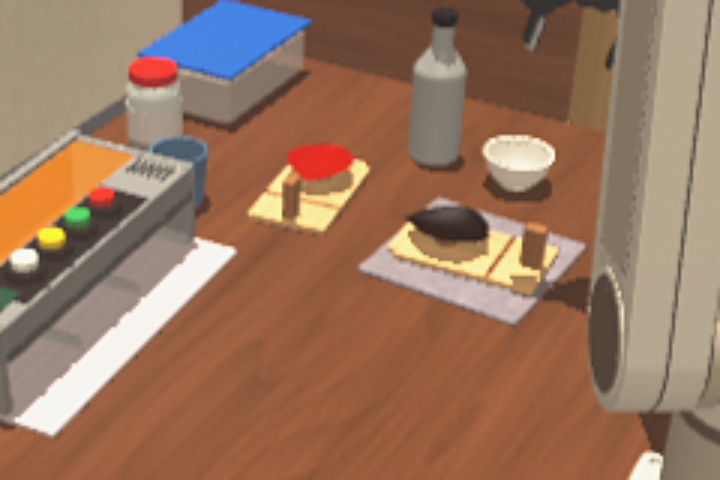

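The finished board lies flat on the mat at crop (470,240). The arm went off course with a tilt, so I'll check the joints.

```bash
python3 -c "
from h import *
o,e,M,y=pose();print(np.round(o['joint_pos'],3),e,M.round(3))"
```

```text
[-1.03   0.203 -0.012  1.385  0.247  3.141] [ 0.30673955 -0.36620959  0.25267323] [[ 0.516 -0.834  0.195]
 [-0.856 -0.494  0.15 ]
 [-0.029 -0.245 -0.969]]
```

```bash
cat >> h.py <<'E'
def lev(yaw):
    o,e,M,y=pose(); D=R.from_euler('z',yaw).as_matrix()@np.diag([1,-1,-1.])
    return R.from_matrix(M.T@D).as_rotvec().round(3)
E
python3 -c "
from h import *
print(lev(-.85))"
```

```text
[-0.249  0.007 -0.181]
```

```bash
python3 -m creep '[[[0,0,0],[-0.125,0.003,-0.09]],[[0,0,0],[-0.124,0.003,-0.09]],[[0,0,0],[0,0,0]]]' && python3 -c "
from h import *
print(lev(-.85),lev(1.697));go([.6096,-.3155,.2],1.697)"
```

```text
clock: 10.72
eef_pos: [0.307, -0.3655, 0.2525]
tool_rot: [0.911, -0.413, -0.0, -0.001]
ft_force: [0.1, 0.7, -0.8]
grip_width: 0.085
grasp_force: 0.0
[-0.001  0.001 -0.001] [-2.000e-03 -1.000e-03 -2.548e+00]
from [ 0.307  -0.3655  0.2525] yaw -0.851 tilt [ 0.     0.002 -1.   ] f [ 0.1  0.7 -0.8]
 turn(tool z) -2.548; shift before turn [ 162.  -260.4   52.6]; shift after turn [ 11.6 306.5  52.1]
```

Level again. Now I'll make the long turn (about −2.55) the other way round.

```bash
python3 -m creep '[[[0,0,0],[0,0,-0.185]],[[0,0,0],[0,0,-0.185]],[[0,0,0],[0,0,-0.185]],[[0,0,0],[0,0,-0.185]],[[0,0,0],[0,0,-0.185]],[[0,0,0],[0,0,-0.185]],[[0,0,0],[0,0,-0.185]],[[0,0,0],[0,0,-0.185]],[[0,0,0],[0,0,-0.185]],[[0,0,0],[0,0,-0.185]],[[0,0,0],[0,0,-0.185]],[[0,0,0],[0,0,-0.185]]]' && python3 -m creep '[[[0,0,0],[0,0,-0.164]],[[0,0,0],[0,0,-0.164]],[[1.9,51,9],[0,0,0]],[[1.9,51,9],[0,0,0]],[[1.9,51,9],[0,0,0]],[[1.9,51,9],[0,0,0]],[[1.9,51,9],[0,0,0]],[[1.9,51,9],[0,0,0]],[[0,0,0],[0,0,0]]]' && python3 -c "
from h import *
o,e,M,y=pose();print(np.round(o['joint_pos'],3));go([.6096,-.3155,.025],1.697)"
```

```text
clock: 12.22
eef_pos: [0.3054, -0.3668, 0.2522]
tool_rot: [0.774, 0.633, 0.001, -0.001]
ft_force: [0.1, -0.6, -0.4]
grip_width: 0.0852
grasp_force: 0.0
clock: 13.35
eef_pos: [0.6099, -0.3162, 0.1939]
tool_rot: [0.661, 0.75, 0.001, -0.003]
ft_force: [0.2, -0.3, 1.0]
grip_width: 0.0846
grasp_force: 0.0
[-0.479  0.652  0.545  1.47   0.003  0.966]
from [ 0.6099 -0.3162  0.1939] yaw 1.697 tilt [-0.004  0.005 -1.   ] f [ 0.2 -0.3  1. ]
 turn(tool z) -0.000; shift before turn [ -0.2   0.4 168.9]; shift after turn [ -0.2   0.4 168.9]
```

```bash
python3 -m creep '[[[2,0,45],[0,0,0]],[[0,0,45],[0,0,0]],[[0,0,40],[0,0,0]],[[0,0,25],[0,0,0]],[[0,0,14],[0,0,0]],[[0,0,0],[0,0,0]]]' && python3 -m creep '[[[0,0,0],[0,0,0]],[[0,0,0],[0,0,0]],[[0,0,0],[0,0,0]],[[0,0,0],[0,0,0]],[[0,0,0],[0,0,0]],[[0,0,0],[0,0,0]]]' 0 && python3 -m creep '[[[0,0,-6],[0,0,0]],[[0,0,-8],[0,0,0]],[[0,0,0],[0,0,0]]]' && python3 -c "
from h import *
go([.47,-.15,.038],1.697);go([*hood(-.21,-.118),.038],np.pi+HY)"
```

```text
clock: 14.1
eef_pos: [0.607, -0.3154, 0.0292]
tool_rot: [0.662, 0.749, 0.0, -0.001]
ft_force: [-0.2, 0.7, 0.8]
grip_width: 0.0853
grasp_force: 0.0
clock: 14.85
eef_pos: [0.6089, -0.3148, 0.0305]
tool_rot: [0.662, 0.75, 0.001, 0.0]
ft_force: [0.6, 0.5, 4.9]
grip_width: 0.0152
grasp_force: 59.3
clock: 15.22
eef_pos: [0.6088, -0.315, 0.0443]
tool_rot: [0.662, 0.75, 0.001, 0.0]
ft_force: [-0.5, 0.9, -3.3]
grip_width: 0.0151
grasp_force: 58.5
from [ 0.6088 -0.315   0.0443] yaw 1.696 tilt [ 0.001  0.001 -1.   ] f [-0.5  0.9 -3.3]
 turn(tool z) -0.001; shift before turn [ 181.  -117.2    6.3]; shift after turn [ 181.1 -116.9    6.3]
from [ 0.6088 -0.315   0.0443] yaw 1.696 tilt [ 0.001  0.001 -1.   ] f [-0.5  0.9 -3.3]
 turn(tool z) -1.496; shift before turn [ 181.6 -122.     6.3]; shift after turn [135.2 172.    6.5]
```

```bash
python3 -m creep '[[[15,0,0],[0,0,0]],[[30,0,0],[0,0,0]],[[35,0,0],[0,0,0]],[[35,-10,0],[0,0,0]],[[35,-30,0],[0,0,0]],[[30,-35,0],[0,0,0]],[[2,-32,0],[0,0,0]],[[0,-15,0],[0,0,0]],[[0,0,0],[0,0,0]]]' && python3 -c "
from h import *
go([*hood(-.215,-.118),.044],np.pi+HY)"
```

```text
clock: 16.35
eef_pos: [0.4642, -0.1494, 0.0441]
tool_rot: [0.662, 0.75, 0.0, -0.0]
ft_force: [0.7, -0.3, -2.8]
grip_width: 0.0152
grasp_force: 58.9
from [ 0.4642 -0.1494  0.0441] yaw 1.695 tilt [ 0.     0.001 -1.   ] f [ 0.7 -0.3 -2.8]
 turn(tool z) -1.497; shift before turn [-0.3 -4.1  0.1]; shift after turn [ 4.1 -0.6  0.1]
```

```bash
python3 -m creep '[[[0,0,0],[0,0,-0.08]],[[0,0,0],[0,0,-0.14]],[[0,0,0],[0,0,-0.15]],[[0,0,0],[0,0,-0.15]],[[0,0,0],[0,0,-0.15]],[[0,0,0],[0,0,-0.15]],[[0,0,0],[0,0,-0.15]],[[0,0,0],[0,0,-0.15]],[[0,0,0],[0,0,-0.15]],[[0,0,0],[0,0,-0.14]],[[0,0,0],[0,0,-0.087]],[[0,0,0],[0,0,0]]]' && python3 -c "
from h import *
go([*hood(-.215,-.118),.044],np.pi+HY)
c=vision.camera('top');cv2.imwrite('pics/c.png',cv2.resize(c['image'][120:280,230:410],None,fx=4,fy=4,interpolation=cv2.INTER_CUBIC))"
```

```text
clock: 17.85
eef_pos: [0.466, -0.15, 0.0439]
tool_rot: [-0.025, 1.0, 0.0, 0.0]
ft_force: [0.0, 0.1, -3.2]
grip_width: 0.0152
grasp_force: 59.0
from [ 0.466  -0.15    0.0439] yaw -3.092 tilt [ 0.001  0.    -1.   ] f [ 0.   0.1 -3.2]
 turn(tool z) -0.001; shift before turn [ 5.8  0.1 -0.1]; shift after turn [ 5.8  0.1 -0.1]
```

View pics/c.png

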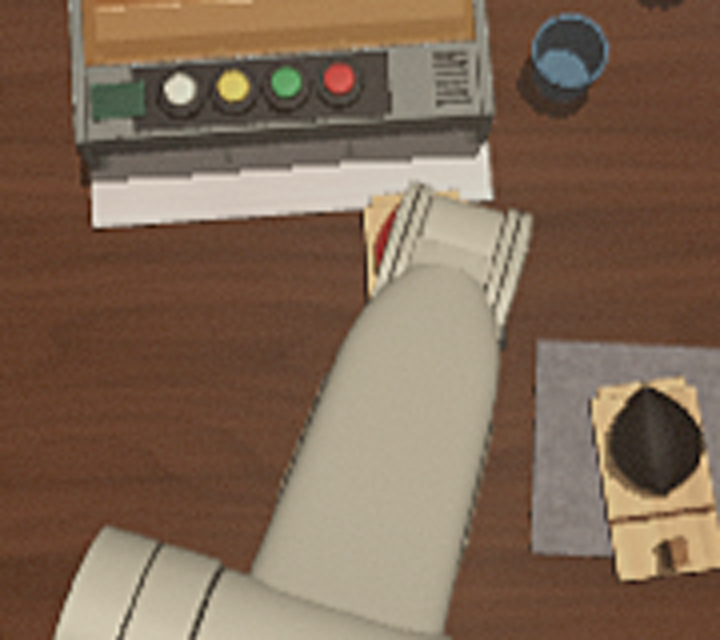

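Nose corners are at crop (367,195) and (460,190), and the board is nearly aligned. I'll compute them in the hood frame.

```bash
sed -i 's/HY=.05$/HY=.056/' h.py; python3 -c "
from h import *
c=vision.camera('top')
U=lambda u,v:(230+u/4-.4,120+v/4-.4)
def H(p): 
    d=p[:2]-HO; return (np.array([[np.cos(HY),np.sin(HY)],[-np.sin(HY),np.cos(HY)]])@d*1000).round(1)
for u,v,z in((367,195,.023),(460,190,.023),(92,228,.005),(492,199,.005),(82,145,.105),(490,120,.105)):print(H(onplane(c,U(u,v),z)))
go([*hood(-.05,-.118),.044],np.pi+HY)"
```

```text
[-46.7 -72.1]
[ -48.3 -160.8]
[-55.2 193.1]
[ -54.8 -192.2]
[ -2.3 184.9]
[  -6.1 -186.8]
from [ 0.4655 -0.1498  0.0439] yaw -3.092 tilt [ 0.001  0.001 -1.   ] f [-0.4  0.4 -2.9]
 turn(tool z) -0.007; shift before turn [-1.604e+02 -3.000e-01 -1.000e-01]; shift after turn [-1.603e+02 -1.400e+00 -1.000e-01]
```

```bash
python3 -m creep '[[[0,-0.5,6],[0,0,-0.007]],[[-10,0,0],[0,0,0]],[[-20,0,0],[0,0,0]],[[-20,0,0],[0,0,0]],[[-20,0,0],[0,0,0]],[[-20,0,0],[0,0,0]],[[-20,0,0],[0,0,0]],[[-18,0,0],[0,0,0]],[[-15,0,0],[0,0,0]],[[-8,0,0],[0,0,0]],[[0,0,0],[0,0,0]]]' && python3 -c "
from h import *
go([*hood(-.05,-.118),.0365],np.pi+HY)"
```

```text
clock: 19.32
eef_pos: [0.6159, -0.141, 0.0376]
tool_rot: [-0.029, 1.0, 0.001, -0.0]
ft_force: [0.6, -0.5, -2.5]
grip_width: 0.0153
grasp_force: 59.0
from [ 0.6159 -0.141   0.0376] yaw -3.083 tilt [-0.     0.001 -1.   ] f [ 0.6 -0.5 -2.5]
 turn(tool z) 0.002; shift before turn [-9.7 -1.8  1.1]; shift after turn [-9.7 -1.8  1.1]
```

Free slide so far. I'll creep up to the stop.

```bash
python3 -m creep '[[[-4,-1,1],[0,0,0]],[[-3,-0.5,0],[0,0,0]],[[0,0,0],[0,0,0]]]' && python3 -m creep '[[[-2,0,0],[0,0,0]],[[0,0,0],[0,0,0]]]' && python3 -m creep '[[[-2,0,0],[0,0,0]],[[0,0,0],[0,0,0]]]' && python3 -c "
from h import *
go([*hood(-.05,-.118),.0365],np.pi+HY)"
```

```text
clock: 19.7
eef_pos: [0.6227, -0.1424, 0.037]
tool_rot: [-0.029, 1.0, 0.0, 0.0]
ft_force: [-0.3, 1.3, -2.2]
grip_width: 0.015
grasp_force: 59.0
clock: 19.95
eef_pos: [0.6247, -0.1421, 0.037]
tool_rot: [-0.029, 1.0, 0.001, 0.0]
ft_force: [-0.2, 0.5, -3.1]
grip_width: 0.0153
grasp_force: 59.0
clock: 20.2
eef_pos: [0.6251, -0.142, 0.0365]
tool_rot: [-0.029, 1.0, 0.001, -0.002]
ft_force: [-4.4, -0.5, -2.1]
grip_width: 0.015
grasp_force: 59.2
from [ 0.6251 -0.142   0.0365] yaw -3.084 tilt [-0.003  0.001 -1.   ] f [-4.4 -0.5 -2.1]
 turn(tool z) 0.002; shift before turn [-0.6 -0.3 -0. ]; shift after turn [-0.6 -0.3 -0. ]
```

```bash
python3 -m creep '[[[-1,0,1],[0,0,0]],[[0,0,1],[0,0,0]],[[0,0,0],[0,0,0]]]' && python3 -m creep '[[[0,0,0],[0,0,0]],[[0,0,0],[0,0,0]],[[0,0,0],[0,0,0]],[[0,0,0],[0,0,0]],[[0,0,-20],[0,0,0]],[[0,0,-45],[0,0,0]],[[0,0,-50],[0,0,0]],[[0,0,-50],[0,0,0]]]' 85 && python3 -m creep '[[[0,0,0],[0,0,-0.168]],[[0,0,0],[0,0,-0.168]],[[0,0,0],[0,0,-0.168]],[[0,0,0],[0,0,-0.168]],[[0,0,0],[0,0,-0.168]],[[0,0,0],[0,0,-0.168]],[[0,0,0],[0,0,-0.168]],[[0,0,0],[0,0,-0.168]],[[0,0,0],[0,0,0]]]' && python3 -c "
from h import *
c=vision.camera('top');q,f,g=fit([c],(.5945,.396,1.40));print(q,f,g)
print(fit([c],(.392,.384,1.77)),fit([c],(.691,-.14,.05),.005))
go([*g,.2],q[2]+np.pi)
big=cv2.resize(c['image'][120:190,230:410],None,fx=4,fy=4,interpolation=cv2.INTER_CUBIC);cv2.imwrite('pics/d.png',big)"
```

```text
clock: 20.58
eef_pos: [0.6249, -0.1419, 0.0355]
tool_rot: [-0.029, 1.0, 0.001, -0.002]
ft_force: [-10.8, 0.5, 5.8]
grip_width: 0.0154
grasp_force: 60.1
clock: 21.58
eef_pos: [0.6275, -0.142, 0.2014]
tool_rot: [-0.029, 1.0, 0.001, 0.0]
ft_force: [2.0, -0.3, -0.5]
grip_width: 0.0853
grasp_force: 0.0
clock: 22.7
eef_pos: [0.6277, -0.1421, 0.1999]
tool_rot: [-0.644, 0.765, 0.0, 0.0]
ft_force: [0.3, 0.1, 0.3]
grip_width: 0.0849
grasp_force: 0.0
[0.59459474 0.39617866 1.40013411] 0.13039762730608762 [0.58236662 0.32522464]
(array([0.39179794, 0.38419966, 1.76998222]), np.float64(0.11426815431164905), array([0.40604468, 0.31362324])) (array([ 0.82395362, -0.04320102,  0.10529171]), np.float64(0.9235188899127325), array([ 0.75235236, -0.05076802]))
from [ 0.6276 -0.1421  0.1999] yaw -1.742 tilt [ 0.     0.001 -1.   ] f [-0.3  0.5  0.2]
 turn(tool z) -0.001; shift before turn [-4.527e+02  1.243e+02  4.000e-01]; shift after turn [-4.528e+02  1.240e+02  4.000e-01]
```

View pics/d.png

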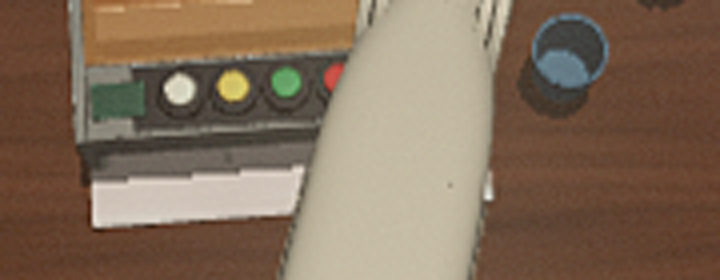

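```bash
python3 -m creep '[[[-45,12.4,0],[0,0,0]],[[-45,12.4,0],[0,0,0]],[[-45,12.4,0],[0,0,0]],[[-45,12.4,0],[0,0,0]],[[-45,12.4,0],[0,0,0]],[[-45,12.4,0],[0,0,0]],[[-45,12.4,0],[0,0,0]],[[-45,12.4,0],[0,0,0]],[[-45,12.4,0],[0,0,0]],[[-45,12.4,0],[0,0,0]],[[0,0,0],[0,0,0]]]' && python3 -c "
from h import *
c=vision.camera('top');cv2.imwrite('pics/e.png',cv2.resize(c['image'][120:190,230:410],None,fx=4,fy=4,interpolation=cv2.INTER_CUBIC))
print(fit([c],(.392,.384,1.77)))
go([.58236,.32522,.03],1.400+np.pi)"
```

```text
clock: 24.12
eef_pos: [0.5798, 0.326, 0.1998]
tool_rot: [-0.646, 0.763, 0.001, 0.001]
ft_force: [1.0, -0.0, -0.2]
grip_width: 0.0851
grasp_force: 0.0
(array([0.38961111, 0.38752917, 1.78648198]), np.float64(0.8645946842279812), array([0.40502035, 0.31719741]))
from [0.5802 0.324  0.1999] yaw -1.738 tilt [-0.     0.001 -1.   ] f [ 0.1 -1.8 -1. ]
 turn(tool z) 0.003; shift before turn [ -1.5  -1.9 169.9]; shift after turn [ -1.5  -1.9 169.9]
```

View pics/e.png

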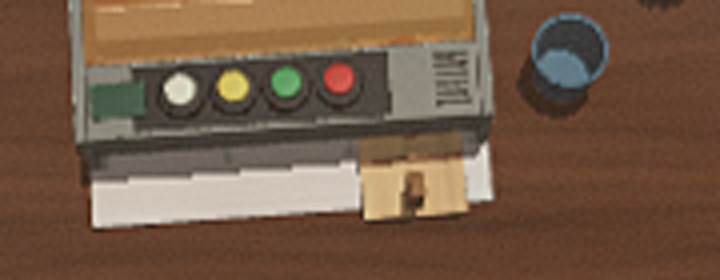

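Wet_c sits in the right lane, with its rear edge at crop (365,222)–(468,215). I'll check that in the hood frame while grasping the next board.

```bash
python3 -m creep '[[[0.5,-2,45],[0,0,0]],[[0,0,45],[0,0,0]],[[0,0,40],[0,0,0]],[[0,0,25],[0,0,0]],[[0,0,14],[0,0,0]],[[0,0,0],[0,0,0]]]' && python3 -m creep '[[[0,0,0],[0,0,0]],[[0,0,0],[0,0,0]],[[0,0,0],[0,0,0]],[[0,0,0],[0,0,0]],[[0,0,0],[0,0,0]],[[0,0,0],[0,0,0]]]' 0 && python3 -m creep '[[[0,0,-6],[0,0,0]],[[0,0,-8],[0,0,0]],[[0,0,0],[0,0,0]]]' && python3 -c "
from h import *
c=vision.camera('top')
U=lambda u,v:(230+u/4-.4,120+v/4-.4)
def H(p): 
    d=p[:2]-HO; return (np.array([[np.cos(HY),np.sin(HY)],[-np.sin(HY),np.cos(HY)]])@d*1000).round(1)
for u,v,z in((365,222,.01),(468,215,.01)):print(H(onplane(c,U(u,v),z)))
t=hood(-.215,.118);print(t);go([*t,.044],1.4+np.pi)"
```

```text
clock: 24.92
eef_pos: [0.5825, 0.3205, 0.0307]
tool_rot: [-0.644, 0.765, 0.0, -0.001]
ft_force: [-0.0, -0.0, 0.9]
grip_width: 0.0851
grasp_force: 0.0
clock: 25.68
eef_pos: [0.583, 0.322, 0.0322]
tool_rot: [-0.645, 0.764, 0.0, 0.001]
ft_force: [-1.8, -0.6, 4.9]
grip_width: 0.0149
grasp_force: 59.9
clock: 26.05
eef_pos: [0.5832, 0.3218, 0.0459]
tool_rot: [-0.645, 0.764, 0.0, 0.001]
ft_force: [-0.7, 0.3, -2.4]
grip_width: 0.0154
grasp_force: 58.8
[-69.8 -68.6]
[ -70.1 -167.4]
[0.44773249 0.08418132]
from [0.583  0.3217 0.0455] yaw -1.740 tilt [ 0.     0.001 -1.   ] f [ 0.3  0.  -3.2]
 turn(tool z) 0.002; shift before turn [256.8  93.4   1.2]; shift after turn [257.   92.9   1.2]
```

```bash
python3 -m creep '[[[14,5,0],[0,0,0]],[[26,10,0],[0,0,0]],[[32,12,0],[0,0,0]],[[32,12,0],[0,0,0]],[[32,12,0],[0,0,0]],[[32,12,0],[0,0,0]],[[32,11,0],[0,0,0]],[[30,10,0],[0,0,0]],[[17,6,0],[0,0,0]],[[10,3,0],[0,0,0]],[[0,0,0],[0,0,0]]]' && python3 -c "
from h import *
go([*hood(-.215,.118),.045],np.pi+HY)"
```

```text
clock: 27.48
eef_pos: [0.4483, 0.0839, 0.0453]
tool_rot: [-0.645, 0.764, 0.0, 0.001]
ft_force: [0.6, 0.1, -2.8]
grip_width: 0.0153
grasp_force: 58.7
from [0.4483 0.0839 0.0453] yaw -1.740 tilt [ 0.001  0.001 -1.   ] f [ 0.6  0.1 -2.8]
 turn(tool z) 1.346; shift before turn [-0.2  0.6  0.3]; shift after turn [0.5 0.3 0.3]
```

```bash
python3 -m creep '[[[0,0,0],[0,0,0.08]],[[0,0,0],[0,0,0.14]],[[0,0,0],[0,0,0.15]],[[0,0,0],[0,0,0.15]],[[0,0,0],[0,0,0.15]],[[0,0,0],[0,0,0.15]],[[0,0,0],[0,0,0.15]],[[0,0,0],[0,0,0.15]],[[0,0,0],[0,0,0.14]],[[0,0,0],[0,0,0.086]],[[0,0,0],[0,0,0]]]' && python3 -c "
from h import *
go([*hood(-.05,.118),.038],np.pi+HY)
c=vision.camera('top');cv2.imwrite('pics/f.png',cv2.resize(c['image'][120:220,210:370],None,fx=5,fy=5,interpolation=cv2.INTER_CUBIC))"
```

```text
clock: 28.85
eef_pos: [0.4486, 0.0849, 0.0452]
tool_rot: [-0.029, 1.0, 0.001, 0.0]
ft_force: [0.4, 0.1, -2.8]
grip_width: 0.0151
grasp_force: 58.7
from [0.4486 0.0849 0.0452] yaw -3.083 tilt [ 0.001  0.002 -1.   ] f [ 0.4  0.1 -2.8]
 turn(tool z) 0.002; shift before turn [-164.1   -1.     7.3]; shift after turn [-164.1   -0.6    7.3]
```

View pics/f.png

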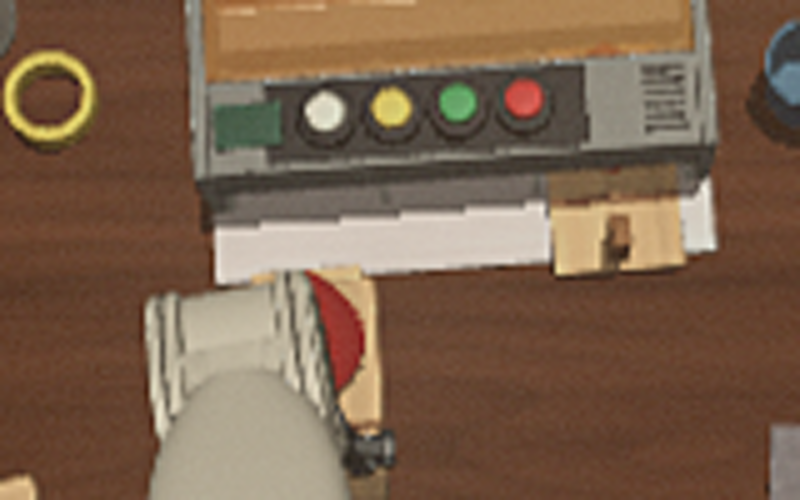

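Nose corners are at crop (258,275) and (360,268), and the board's right edge runs along (378,283)–(384,420).

```bash
python3 -c "
from h import *
c=vision.camera('top')
U=lambda u,v:(210+u/5-.4,120+v/5-.4)
def H(p): 
    d=p[:2]-HO; return (np.array([[np.cos(HY),np.sin(HY)],[-np.sin(HY),np.cos(HY)]])@d*1000).round(1)
for u,v,z in((258,275,.024),(360,268,.024),(378,283,.024),(384,420,.024)):print(H(onplane(c,U(u,v),z)))"
```

```text
[-54.6 157.5]
[-54.8  79.9]
[-67.5  67. ]
[-173.2   68.8]
```

```bash
python3 -m creep '[[[-10,0,0],[0,0,0]],[[-10,-0.5,6],[0,0,0]],[[-20,0,0],[0,0,0]],[[-20,0,0],[0,0,0]],[[-20,0,0],[0,0,0]],[[-20,0,0],[0,0,0]],[[-20,0,0],[0,0,0]],[[-18,0,0],[0,0,0]],[[-12,0,0],[0,0,0]],[[-6,0,0],[0,0,0]],[[0,0,0],[0,0,0]]]' && python3 -m creep '[[[-2,0,0],[0,0,0]],[[-2,0,0],[0,0,0]],[[0,0,0],[0,0,0]]]' && python3 -c "
from h import *
go([*hood(-.05,.118),.037],np.pi+HY)"
```

```text
clock: 30.32
eef_pos: [0.6037, 0.0921, 0.0388]
tool_rot: [-0.028, 1.0, 0.001, -0.0]
ft_force: [0.2, 0.7, -2.3]
grip_width: 0.0148
grasp_force: 58.7
clock: 30.7
eef_pos: [0.6078, 0.0924, 0.0394]
tool_rot: [-0.028, 1.0, 0.001, 0.0]
ft_force: [0.2, 1.0, -2.8]
grip_width: 0.0146
grasp_force: 58.7
from [0.6078 0.0924 0.0394] yaw -3.085 tilt [ 0.     0.001 -1.   ] f [ 0.2  1.  -2.8]
 turn(tool z) 0.000; shift before turn [-4.7  0.7  2.4]; shift after turn [-4.7  0.7  2.4]
```

```bash
python3 -m creep '[[[-2,0,1],[0,0,0]],[[-1,0,0],[0,0,0]],[[0,0,0],[0,0,0]]]' && python3 -m creep '[[[-2,0,0],[0,0,0]],[[0,0,0],[0,0,0]]]' && python3 -m creep '[[[-1.5,0,0],[0,0,0]],[[0,0,0],[0,0,0]]]' && python3 -m creep '[[[-1.5,0,0],[0,0,0]],[[0,0,0],[0,0,0]]]'
```

```text
clock: 31.08
eef_pos: [0.6108, 0.0926, 0.0381]
tool_rot: [-0.028, 1.0, 0.001, 0.0]
ft_force: [1.1, 0.6, -2.7]
grip_width: 0.0151
grasp_force: 58.7
clock: 31.32
eef_pos: [0.6125, 0.0927, 0.0381]
tool_rot: [-0.028, 1.0, 0.001, -0.0]
ft_force: [0.2, -1.1, -2.7]
grip_width: 0.015
grasp_force: 58.7
clock: 31.58
eef_pos: [0.6126, 0.0929, 0.0379]
tool_rot: [-0.028, 1.0, 0.001, -0.002]
ft_force: [-4.1, -1.1, 0.3]
grip_width: 0.0151
grasp_force: 59.1
clock: 31.82
eef_pos: [0.6125, 0.093, 0.0378]
tool_rot: [-0.028, 1.0, 0.001, -0.003]
ft_force: [-9.0, 0.3, 2.6]
grip_width: 0.015
grasp_force: 59.5
```

```bash
python3 -m creep '[[[0,0,1],[0,0,0]],[[0,0,0],[0,0,0]]]' && python3 -m creep '[[[0,0,0],[0,0,0]],[[0,0,0],[0,0,0]],[[0,0,0],[0,0,0]],[[0,0,0],[0,0,0]],[[0,0,-20],[0,0,0]],[[0,0,-45],[0,0,0]],[[0,0,-50],[0,0,0]],[[0,0,-50],[0,0,0]]]' 85 && python3 -m creep '[[[0,0,0],[0,0,-0.172]],[[0,0,0],[0,0,-0.172]],[[0,0,0],[0,0,-0.172]],[[0,0,0],[0,0,-0.172]],[[0,0,0],[0,0,-0.171]],[[0,0,0],[0,0,-0.171]],[[0,0,0],[0,0,-0.171]],[[0,0,0],[0,0,-0.171]],[[0,0,0],[0,0,-0.171]],[[0,0,0],[0,0,-0.171]],[[0,0,0],[0,0,0]]]' && python3 -c "
from h import *
c=vision.camera('top');q,f,g=fit([c],(.392,.384,1.77));print(q,f,g)
go([*g,.2],q[2]+np.pi)"
```

```text
clock: 32.08
eef_pos: [0.6124, 0.0929, 0.0373]
tool_rot: [-0.028, 1.0, 0.001, -0.003]
ft_force: [-10.7, 0.5, 4.3]
grip_width: 0.0151
grasp_force: 59.9
clock: 33.08
eef_pos: [0.6156, 0.0926, 0.2036]
tool_rot: [-0.028, 1.0, 0.001, 0.0]
ft_force: [0.5, -0.1, -0.2]
grip_width: 0.0847
grasp_force: 0.0
clock: 34.45
eef_pos: [0.6158, 0.0926, 0.2021]
tool_rot: [0.773, -0.634, -0.0, -0.0]
ft_force: [-0.0, -0.0, 0.2]
grip_width: 0.0851
grasp_force: 0.0
[0.39177975 0.38398461 1.77000492] 0.11003496173107818 [0.4060281  0.31340852]
from [0.6158 0.0926 0.2022] yaw -1.374 tilt [ 0.     0.001 -1.   ] f [-0.2  0.4 -0.3]
 turn(tool z) -0.003; shift before turn [-257.4  162.6    2.4]; shift after turn [-257.9  161.9    2.4]
```

```bash
python3 -m creep '[[[-42.6,27,0],[0,0,0]],[[-42.6,27,0],[0,0,0]],[[-42.6,27,0],[0,0,0]],[[-42.6,27,0],[0,0,0]],[[-42.6,27,0],[0,0,0]],[[-42.6,27,0],[0,0,0]],[[0,0,0],[0,0,0]]]' && python3 -c "
from h import *
go([.4060,.3134,.03],1.77+np.pi)
c=vision.camera('top');cv2.imwrite('pics/g.png',cv2.resize(c['image'][120:270,160:370],None,fx=3.8,fy=3.8,interpolation=cv2.INTER_CUBIC))"
```

```text
clock: 35.38
eef_pos: [0.4041, 0.3133, 0.2027]
tool_rot: [0.775, -0.632, -0.001, -0.001]
ft_force: [-0.1, -0.7, 0.5]
grip_width: 0.0854
grasp_force: 0.0
from [0.4041 0.3133 0.2027] yaw -1.368 tilt [ 0.     0.002 -1.   ] f [-0.1 -0.7  0.5]
 turn(tool z) 0.003; shift before turn [  0.6  -1.8 172.7]; shift after turn [  0.6  -1.8 172.7]
```

View pics/g.png

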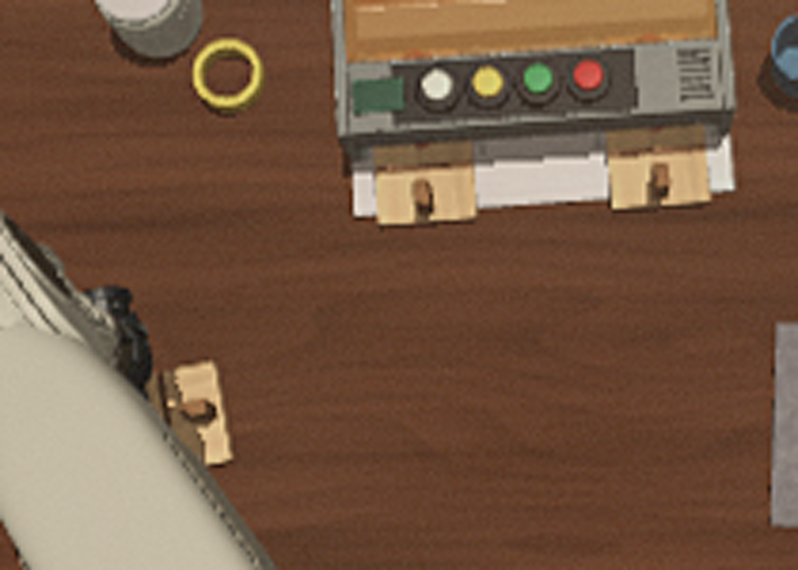

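Both hoods' boards are home, with rear edges at crop (378,223) and (612,210). The third board's grip is at (200,410). Grasping it now.

```bash
python3 -m creep '[[[2,-1.8,45],[0,0,0]],[[0,0,45],[0,0,0]],[[0,0,40],[0,0,0]],[[0,0,25],[0,0,0]],[[0,0,17],[0,0,0]],[[0,0,0],[0,0,0]]]' && python3 -m creep '[[[0,0,0],[0,0,0]],[[0,0,0],[0,0,0]],[[0,0,0],[0,0,0]],[[0,0,0],[0,0,0]],[[0,0,0],[0,0,0]],[[0,0,0],[0,0,0]]]' 0 && python3 -m creep '[[[0,0,-6],[0,0,0]],[[0,0,-8],[0,0,0]],[[0,0,0],[0,0,0]]]' && python3 -c "
from h import *
go([*hood(-.215,0),.044],1.77+np.pi)"
```

```text
clock: 36.17
eef_pos: [0.4083, 0.308, 0.029]
tool_rot: [0.773, -0.634, -0.001, 0.001]
ft_force: [0.3, -0.6, 1.0]
grip_width: 0.0852
grasp_force: 0.0
clock: 36.92
eef_pos: [0.4087, 0.31, 0.0311]
tool_rot: [0.774, -0.633, -0.0, -0.001]
ft_force: [-1.4, -0.2, 5.9]
grip_width: 0.0149
grasp_force: 60.1
clock: 37.3
eef_pos: [0.4089, 0.3099, 0.0449]
tool_rot: [0.774, -0.633, -0.0, -0.001]
ft_force: [0.7, 1.2, -3.1]
grip_width: 0.0153
grasp_force: 59.0
from [0.4089 0.3099 0.0449] yaw -1.372 tilt [ 0.001  0.002 -1.   ] f [ 0.7  1.2 -3.1]
 turn(tool z) 0.000; shift before turn [345.8  23.5   0.4]; shift after turn [345.8  23.5   0.4]
```

```bash
python3 -m creep '[[[18,0,0],[0,0,0]],[[34,4,0],[0,0,0]],[[36,5,0],[0,0,0]],[[36,6,0],[0,0,0]],[[36,7,0],[0,0,0]],[[36,7,0],[0,0,0]],[[36,7,0],[0,0,0]],[[36,7,0],[0,0,0]],[[34,7,0],[0,0,0]],[[22,5,0],[0,0,0]],[[12,2,0],[0,0,0]],[[0,0,0],[0,0,0]]]' && python3 -c "
from h import *
go([*hood(-.25,0),.045],np.pi+HY)"
```

```text
clock: 38.8
eef_pos: [0.4189, -0.0316, 0.044]
tool_rot: [0.773, -0.634, -0.0, -0.001]
ft_force: [0.6, 0.9, -2.6]
grip_width: 0.0148
grasp_force: 58.9
from [ 0.4189 -0.0316  0.044 ] yaw -1.373 tilt [ 0.     0.001 -1.   ] f [ 0.6  0.9 -2.6]
 turn(tool z) 1.712; shift before turn [ 4.   0.3 -1. ]; shift after turn [-0.2 -4.  -1. ]
```

```bash
python3 -m creep '[[[0,0,0],[0,0,0.08]],[[0,0,0],[0,0,0.15]],[[0,0,0],[0,0,0.17]],[[0,0,0],[0,0,0.17]],[[0,0,0],[0,0,0.17]],[[0,0,0],[0,0,0.17]],[[0,0,0],[0,0,0.17]],[[0,0,0],[0,0,0.17]],[[0,0,0],[0,0,0.17]],[[0,0,0],[0,0,0.17]],[[0,0,0],[0,0,0.122]],[[0,-4,0],[0,0,0]]]' && python3 -m creep '[[[0,0,0],[0,0,0]]]' && python3 -c "
from h import *
go([*hood(-.05,0),.038],np.pi+HY)
c=vision.camera('top');cv2.imwrite('pics/i.png',cv2.resize(c['image'][120:220,210:370],None,fx=5,fy=5,interpolation=cv2.INTER_CUBIC))"
```

```text
clock: 40.3
eef_pos: [0.419, -0.034, 0.0439]
tool_rot: [-0.031, 1.0, 0.001, -0.0]
ft_force: [0.2, 0.0, -2.6]
grip_width: 0.015
grasp_force: 58.9
clock: 40.42
eef_pos: [0.4192, -0.0346, 0.044]
tool_rot: [-0.03, 1.0, 0.001, -0.0]
ft_force: [0.1, -0.2, -1.7]
grip_width: 0.0148
grasp_force: 58.9
from [ 0.4192 -0.0346  0.044 ] yaw -3.081 tilt [-0.     0.001 -1.   ] f [ 0.1 -0.2 -1.7]
 turn(tool z) 0.004; shift before turn [-200.1   -1.8    5.9]; shift after turn [-200.1   -1.     5.9]
```

View pics/i.png

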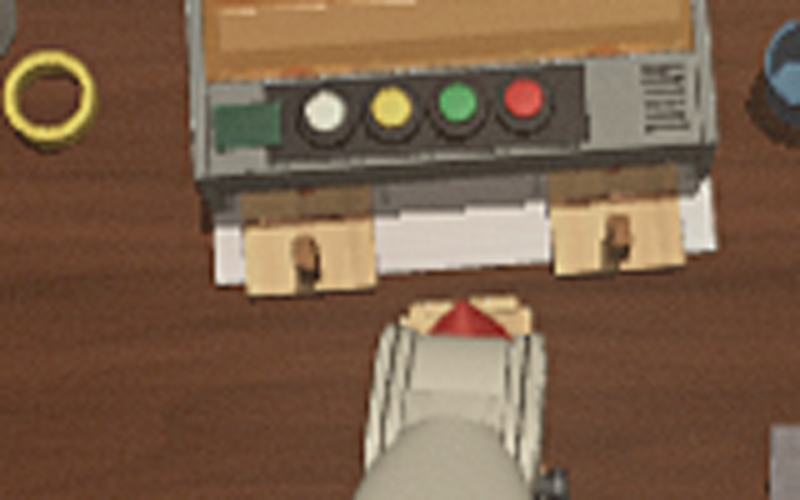

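Nose corners are at crop (411,306) and (519,297), with wide corners at (401,322) and (530,311). The left board's rear edge is (249,297)–(375,287).

```bash
python3 -c "
from h import *
c=vision.camera('top')
U=lambda u,v:(210+u/5-.4,120+v/5-.4)
def H(p): 
    d=p[:2]-HO; return (np.array([[np.cos(HY),np.sin(HY)],[-np.sin(HY),np.cos(HY)]])@d*1000).round(1)
for u,v,z in((411,306,.024),(519,297,.024),(401,322,.024),(530,311,.024),(249,297,.01),(375,287,.01)):print(H(onplane(c,U(u,v),z)))"
python3 -m creep '[[[-15,-1,0],[0,0,0.004]],[[-25,-0.5,0],[0,0,0]],[[-15,0,6],[0,0,0]],[[-20,0,0],[0,0,0]],[[0,0,0],[0,0,0]]]'; python3 -c "
from h import *
go([*hood(-.05,0),.038],np.pi+HY)"
```

```text
[-87.2  43.1]
[-86.2 -39. ]
[-99.   51.4]
[-97.7 -46.5]
[-67.8 166.9]
[-67.   70.3]
clock: 41.15
eef_pos: [0.496, -0.0322, 0.0376]
tool_rot: [-0.027, 1.0, 0.001, 0.001]
ft_force: [-0.1, 0.6, -2.8]
grip_width: 0.015
grasp_force: 58.9
from [ 0.496  -0.0322  0.0376] yaw -3.087 tilt [ 0.001  0.001 -1.   ] f [-0.1  0.6 -2.8]
 turn(tool z) -0.001; shift before turn [-123.3    1.1   -0.2]; shift after turn [-123.3    0.9   -0.2]
```

```bash
python3 -m creep '[[[-10,0,0],[0,0,0]],[[-20,0,0],[0,0,0]],[[-20,0,0],[0,0,0]],[[-20,0,0],[0,0,0]],[[-20,0,0],[0,0,0]],[[-15,0,0],[0,0,0]],[[-9,0,0],[0,0,0]],[[-4,0,0],[0,0,0]],[[0,0,0],[0,0,0]]]' && python3 -m creep '[[[-2,0,0],[0,0,0]],[[0,0,0],[0,0,0]]]' && python3 -m creep '[[[-2,0,0],[0,0,0]],[[0,0,0],[0,0,0]]]'  && python3 -m creep '[[[-1.5,0,0],[0,0,0]],[[0,0,0],[0,0,0]]]'
```

```text
clock: 42.28
eef_pos: [0.6118, -0.0259, 0.0379]
tool_rot: [-0.027, 1.0, 0.001, -0.0]
ft_force: [-0.3, 0.3, -2.5]
grip_width: 0.0152
grasp_force: 58.9
clock: 42.52
eef_pos: [0.614, -0.0258, 0.0381]
tool_rot: [-0.027, 1.0, 0.001, 0.0]
ft_force: [-0.3, -0.0, -2.0]
grip_width: 0.0148
grasp_force: 58.9
clock: 42.78
eef_pos: [0.6163, -0.0257, 0.0381]
tool_rot: [-0.027, 1.0, 0.001, 0.0]
ft_force: [0.3, 0.8, -2.5]
grip_width: 0.015
grasp_force: 58.9
clock: 43.02
eef_pos: [0.6165, -0.0255, 0.0376]
tool_rot: [-0.027, 1.0, 0.001, -0.001]
ft_force: [-3.1, 0.8, -2.2]
grip_width: 0.0151
grasp_force: 59.0
```

```bash
python3 -m creep '[[[-1.5,0,1],[0,0,0]],[[0,0,1],[0,0,0]],[[0,0,0],[0,0,0]]]' && python3 -m creep '[[[0,0,0],[0,0,0]],[[0,0,0],[0,0,0]],[[0,0,0],[0,0,0]],[[0,0,0],[0,0,0]],[[0,0,-20],[0,0,0]],[[0,0,-45],[0,0,0]],[[0,0,-50],[0,0,0]],[[0,0,-50],[0,0,0]],[[60,0,0],[0,0,0]],[[60,0,0],[0,0,0]],[[60,0,0],[0,0,0]],[[60,0,0],[0,0,0]]]' 85 && python3 -m creep '[[[50,0,0],[0,0,0]],[[0,0,0],[0,0,0]]]' 0 && python3 -c "
from h import *
c=vision.camera('top');cv2.imwrite('pics/j.png',cv2.resize(c['image'][120:270,220:420],None,fx=4,fy=4,interpolation=cv2.INTER_CUBIC))
go([*hood(.036,.092),.14],np.pi+HY)"
```

```text
clock: 43.4
eef_pos: [0.6162, -0.0252, 0.0361]
tool_rot: [-0.027, 1.0, 0.001, -0.003]
ft_force: [-9.9, 0.4, 3.9]
grip_width: 0.0152
grasp_force: 59.9
clock: 44.9
eef_pos: [0.3778, -0.0388, 0.2011]
tool_rot: [-0.027, 1.0, 0.0, 0.001]
ft_force: [0.1, 0.1, 1.4]
grip_width: 0.0849
grasp_force: 0.0
clock: 45.15
eef_pos: [0.3262, -0.0413, 0.201]
tool_rot: [-0.027, 1.0, 0.001, -0.0]
ft_force: [0.4, -0.8, 0.6]
grip_width: 0.0511
grasp_force: 0.0
from [ 0.3289 -0.0415  0.2015] yaw -3.088 tilt [ 0.002  0.001 -1.   ] f [ 0.8 -0.1  0.2]
 turn(tool z) -0.003; shift before turn [-376.3   93.7   62.5]; shift after turn [-376.6   92.8   62.5]
```

View pics/j.png

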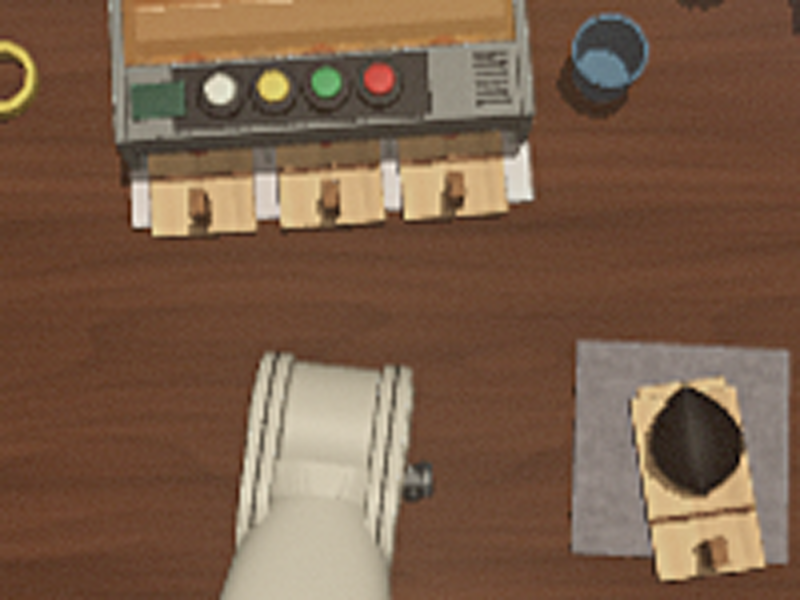

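All three wet boards are home in their lanes. The black board looks low and to the right on the mat: its corners are at crop (632,398), (655,580), (763,565) and (740,388). I'll measure the offset.

```bash
python3 -c "
from h import *
c=vision.camera('top')
U=lambda u,v:(220+u/4-.4,120+v/4-.4)
b=[onplane(c,U(*p),.014) for p in((632,398),(656,581),(765,566),(738,385))]
m=[onplane(c,U(*p),.004) for p in((577,339),(790,350),(788,562),(571,553))]
print(np.round(b,3)[:,:2],np.mean(b,0).round(4));print(np.round(m,3)[:,:2],np.mean(m,0).round(4))
q=vision.place_of(c,'mat'),vision.place_of(c,'cured_right');print(q)
def H(p): 
    d=p[:2]-HO; return (np.array([[np.cos(HY),np.sin(HY)],[-np.sin(HY),np.cos(HY)]])@d*1000).round(1)
for p in((152,237),(257,231),(281,229),(385,221),(403,219),(508,212)):print(H(onplane(c,U(*p),.01)))"
```

```text
[[ 0.429 -0.303]
 [ 0.259 -0.318]
 [ 0.271 -0.419]
 [ 0.44  -0.403]] [ 0.3498 -0.3609  0.014 ]
[[ 0.488 -0.255]
 [ 0.474 -0.456]
 [ 0.275 -0.443]
 [ 0.287 -0.242]] [ 0.3808 -0.3489  0.004 ]
([{'position': [390.9, 231.9], 'score': 0.66}], [{'position': [396.1, 235.9], 'score': 0.74}])
[-66.7 173.7]
[-68.2  73.2]
[-67.9  50.2]
[-67.4 -49.6]
[-66.7 -66.9]
[ -67.2 -167.7]
```

wet_c's board evidently nudged the finished board 33 mm off centre while I turned it. That's inside tolerance, but I'll recentre it.

```bash
python3 -c "
from h import *
go([.278,-.3675,.16],np.pi+.09)"
```

```text
from [ 0.3311 -0.0415  0.2015] yaw -3.087 tilt [ 0.002  0.001 -1.   ] f [ 0.1 -0.6 -0.5]
 turn(tool z) -0.036; shift before turn [  70.8 -322.7   41.1]; shift after turn [  82.3 -319.9   41.1]
```

```bash
python3 -m creep '[[[0,0,0],[0,0,-0.036]],[[10,-40,0],[0,0,0]],[[10,-40,0],[0,0,0]],[[10,-40,0],[0,0,0]],[[10,-40,0],[0,0,0]],[[10,-40,10],[0,0,0]],[[10,-40,10],[0,0,0]],[[10,-40,10],[0,0,0]],[[10,-40,10],[0,0,0]],[[0,0,0],[0,0,0]]]' 85; python3 -c "
from h import *
go([.278,-.3675,.034],np.pi+.09)"
```

```text
clock: 46.6
eef_pos: [0.2784, -0.3696, 0.159]
tool_rot: [-0.044, 0.999, 0.001, -0.001]
ft_force: [-0.8, 0.2, 0.1]
grip_width: 0.0847
grasp_force: 0.0
from [ 0.2784 -0.3696  0.159 ] yaw -3.054 tilt [-0.001  0.002 -1.   ] f [-0.8  0.2  0.1]
 turn(tool z) -0.002; shift before turn [1.00e-01 1.80e+00 1.25e+02]; shift after turn [1.00e-01 1.80e+00 1.25e+02]
```

```bash
python3 -m creep '[[[0,2,50],[0,0,0]],[[0,0,40],[0,0,0]],[[0,0,25],[0,0,0]],[[0,0,10],[0,0,0]],[[0,0,0],[0,0,0]]]' && python3 -m creep '[[[0,0,0],[0,0,0]],[[0,0,0],[0,0,0]],[[0,0,0],[0,0,0]],[[0,0,0],[0,0,0]],[[0,0,0],[0,0,0]],[[0,0,0],[0,0,0]]]' 0 && python3 -m creep '[[[0,0,-5],[0,0,0]],[[0,0,-5],[0,0,0]],[[-8,2,0],[0,0,0]],[[-16,5,0],[0,0,0]],[[-8,2,0],[0,0,0]],[[0,0,0],[0,0,0]],[[0,0,6],[0,0,0]],[[0,0,4.5],[0,0,0]],[[0,0,0],[0,0,0]]]' && python3 -m creep '[[[0,0,0],[0,0,0]],[[0,0,0],[0,0,0]],[[0,0,0],[0,0,0]],[[0,0,0],[0,0,0]],[[0,0,-20],[0,0,0]],[[0,0,-50],[0,0,0]],[[0,0,-60],[0,0,0]],[[0,0,-40],[0,0,0]]]' 85 && python3 -c "
from h import *
go([*hood(-.1,.092),.2],np.pi+HY)"
```

```text
clock: 47.22
eef_pos: [0.2788, -0.3647, 0.0354]
tool_rot: [-0.046, 0.999, 0.001, -0.0]
ft_force: [-0.0, -0.5, -0.2]
grip_width: 0.085
grasp_force: 0.0
clock: 47.98
eef_pos: [0.2788, -0.3659, 0.0364]
tool_rot: [-0.045, 0.999, -0.0, 0.0]
ft_force: [-0.7, 1.0, 5.8]
grip_width: 0.0151
grasp_force: 59.6
clock: 49.1
eef_pos: [0.3093, -0.3531, 0.0364]
tool_rot: [-0.045, 0.999, 0.001, 0.0]
ft_force: [-2.3, 4.7, 11.8]
grip_width: 0.0151
grasp_force: 60.6
clock: 50.1
eef_pos: [0.3101, -0.3541, 0.208]
tool_rot: [-0.045, 0.999, -0.001, 0.001]
ft_force: [0.6, -0.8, -0.6]
grip_width: 0.0851
grasp_force: 0.0
from [ 0.3101 -0.3541  0.208 ] yaw -3.051 tilt [ 0.002 -0.001 -1.   ] f [ 0.6 -0.8 -0.6]
 turn(tool z) 0.034; shift before turn [-290.5  394.2    8. ]; shift after turn [-276.9  403.9    8. ]
```

Now I'll move towards the white key, closing the fingers, and check the whole scene on arrival.

```bash
python3 -m creep '[[[0,0,0],[0,0,0.034]],[[-28,40.4,0],[0,0,0]],[[-28,40.4,0],[0,0,0]],[[-28,40.4,0],[0,0,0]],[[-28,40.4,0],[0,0,0]],[[-28,40.4,0],[0,0,0]],[[-28,40.4,0],[0,0,0]],[[-28,40.4,0],[0,0,0]],[[-28,40.4,0],[0,0,0]],[[-28,40.4,0],[0,0,0]],[[-28,40.4,0],[0,0,0]],[[0,0,0],[0,0,0]]]' 0; python3 -c "
from h import *
go([*hood(.036,.092),.14],np.pi+HY);o=pose()[0];print(o['grip_width'],np.round(o['joint_pos'],2))
c=vision.camera('top');cv2.imwrite('pics/k.png',cv2.resize(c['image'][120:270,220:420],None,fx=4,fy=4,interpolation=cv2.INTER_CUBIC))"
```

```text
clock: 51.6
eef_pos: [0.5668, 0.0685, 0.2031]
tool_rot: [-0.03, 1.0, 0.001, -0.001]
ft_force: [0.3, -0.9, -0.3]
grip_width: 0.0001
grasp_force: 0.0
from [0.5668 0.0685 0.2031] yaw -3.081 tilt [-0.003  0.001 -1.   ] f [ 0.3 -0.9 -0.3]
 turn(tool z) 0.004; shift before turn [-133.1   -4.3   62.7]; shift after turn [-133.1   -3.8   62.7]
0.0001156706095700586 [0.12 0.4  0.15 1.33 0.   0.06]
```

View pics/k.png

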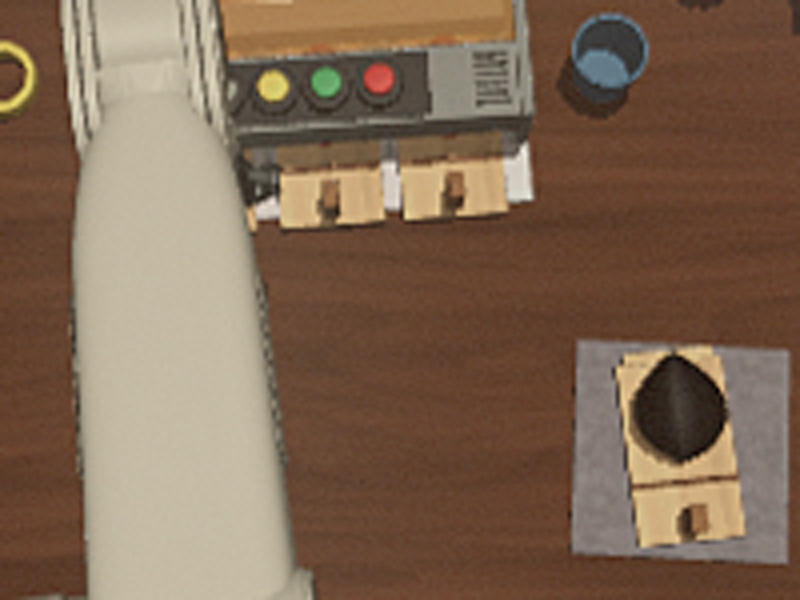

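The finished board is centred on the mat at crop (680,447), and the boards in the hood haven't moved. Now the keys.

```bash
python3 -m creep '[[[-44.5,-1.4,0],[0,0,0.004]],[[-44.5,-1.4,10],[0,0,0]],[[-44.5,-1.2,30],[0,0,0]],[[0,0,20],[0,0,0]],[[0,0,0],[0,0,0]]]'; python3 -c "
from h import *
go([*hood(.036,.092),.123],np.pi+HY)"; python3 -m creep '[[[0,0,8],[0,0,0]],[[0,0,6],[0,0,0]],[[0,0,0],[0,0,0]]]'
```

```text
clock: 52.28
eef_pos: [0.6976, 0.0671, 0.1412]
tool_rot: [-0.025, 1.0, 0.0, -0.004]
ft_force: [0.1, -0.2, 0.3]
grip_width: 0.0001
grasp_force: 0.0
from [0.6976 0.0671 0.1412] yaw -3.091 tilt [-0.008  0.    -1.   ] f [ 0.1 -0.2  0.3]
 turn(tool z) -0.006; shift before turn [-2.6  5.1 18.2]; shift after turn [-2.6  5.1 18.2]
clock: 52.65
eef_pos: [0.6997, 0.0688, 0.1324]
tool_rot: [-0.026, 1.0, 0.001, 0.0]
ft_force: [0.7, -0.3, 0.5]
grip_width: 0.0001
grasp_force: 0.0
```

```bash
python3 -m creep '[[[-1,3.3,4],[0,0,0]],[[0,0,0],[0,0,0]]]';  python3 -m creep '[[[0,0,4],[0,0,0]],[[0,0,2],[0,0,0]],[[0,0,0],[0,0,0]]]'; python3 -c "
from h import *
go([*hood(.036,.092),.118],np.pi+HY)"
```

```text
clock: 52.9
eef_pos: [0.7007, 0.0726, 0.1277]
tool_rot: [-0.026, 1.0, 0.001, 0.0]
ft_force: [0.8, 0.3, 0.1]
grip_width: -0.0003
grasp_force: 0.0
clock: 53.28
eef_pos: [0.7011, 0.0725, 0.1223]
tool_rot: [-0.026, 1.0, 0.001, 0.001]
ft_force: [-1.0, 2.1, 3.5]
grip_width: -0.0002
grasp_force: 2.1
from [0.7011 0.0725 0.1223] yaw -3.089 tilt [ 0.001  0.002 -1.   ] f [-1.   2.1  3.5]
 turn(tool z) -0.004; shift before turn [ 1.3 -0.2  4.3]; shift after turn [ 1.3 -0.2  4.3]
```

```bash
python3 -m creep '[[[0,0,2],[0,0,0]],[[0,0,2],[0,0,0]],[[0,0,0],[0,0,0]]]'; python3 -m creep '[[[0,0,1.5],[0,0,0]],[[0,0,0],[0,0,0]],[[0,0,0],[0,0,0]]]'
```

```text
clock: 53.65
eef_pos: [0.7012, 0.0725, 0.121]
tool_rot: [-0.026, 1.0, 0.001, 0.002]
ft_force: [-4.5, 0.9, 13.9]
grip_width: -0.0003
grasp_force: 6.8
clock: 54.02
eef_pos: [0.7012, 0.0725, 0.1209]
tool_rot: [-0.026, 1.0, 0.001, 0.002]
ft_force: [-6.5, 1.3, 18.0]
grip_width: -0.0
grasp_force: 9.1
```

Contact began near z=0.127 and it bottomed at 0.121 with 18 N, so the white key is fully down. On to yellow.

```bash
python3 -m creep '[[[0,0,-15],[0,0,0]],[[0,0,-12],[0,0,0]],[[0,-24,0],[0,0,0]],[[0,-24,0],[0,0,0]],[[0,0,0],[0,0,0]],[[0,0,0],[0,0,0]]]'; python3 -c "
from h import *
go([*hood(.036,.044),.129],np.pi+HY)"
```

```text
clock: 54.78
eef_pos: [0.703, 0.0233, 0.1423]
tool_rot: [-0.025, 1.0, 0.001, -0.001]
ft_force: [-0.3, -0.4, -0.8]
grip_width: 0.0001
grasp_force: 0.0
from [0.703  0.0233 0.1423] yaw -3.091 tilt [-0.001  0.001 -1.   ] f [-0.3 -0.4 -0.8]
 turn(tool z) -0.005; shift before turn [ 0.4  1.1 13.3]; shift after turn [ 0.4  1.1 13.3]
```

```bash
python3 -m creep '[[[0,1,8],[0,0,0]],[[0,0,5],[0,0,0]],[[0,0,2],[0,0,0]],[[0,0,2],[0,0,0]],[[0,0,2],[0,0,0]],[[0,0,0],[0,0,0]]]'; python3 -m creep '[[[0,0,2],[0,0,0]],[[0,0,2],[0,0,0]],[[0,0,0],[0,0,0]]]'
```

```text
clock: 55.52
eef_pos: [0.7032, 0.0256, 0.1245]
tool_rot: [-0.026, 1.0, 0.001, 0.0]
ft_force: [-0.6, 1.8, 2.7]
grip_width: 0.0001
grasp_force: 1.4
clock: 55.9
eef_pos: [0.7035, 0.0255, 0.1211]
tool_rot: [-0.026, 1.0, 0.001, 0.001]
ft_force: [-2.5, 2.5, 6.3]
grip_width: -0.0002
grasp_force: 3.1
```

```bash
python3 -m creep '[[[0,0,2],[0,0,0]],[[0,0,0],[0,0,0]]]'; python3 -m creep '[[[0,0,-15],[0,0,0]],[[0,0,-10],[0,0,0]],[[0,-24,0],[0,0,0]],[[0,-24,0],[0,0,0]],[[0,0,0],[0,0,0]],[[0,0,0],[0,0,0]]]'; python3 -c "
from h import *
go([*hood(.036,-.004),.129],np.pi+HY)"
```

```text
clock: 56.15
eef_pos: [0.7035, 0.0255, 0.121]
tool_rot: [-0.026, 1.0, 0.001, 0.001]
ft_force: [-5.0, 1.2, 11.7]
grip_width: 0.0001
grasp_force: 6.2
clock: 56.9
eef_pos: [0.7054, -0.0237, 0.1424]
tool_rot: [-0.025, 1.0, 0.001, -0.001]
ft_force: [-1.0, 0.1, -0.1]
grip_width: 0.0
grasp_force: 0.0
from [ 0.7054 -0.0237  0.1424] yaw -3.091 tilt [-0.001  0.001 -1.   ] f [-1.   0.1 -0.1]
 turn(tool z) -0.005; shift before turn [ 0.2  0.1 13.4]; shift after turn [ 0.2  0.1 13.4]
```

```bash
python3 -m creep '[[[0,0,8],[0,0,0]],[[0,0,5],[0,0,0]],[[0,0,2],[0,0,0]],[[0,0,2],[0,0,0]],[[0,0,2],[0,0,0]],[[0,0,2],[0,0,0]],[[0,0,2],[0,0,0]],[[0,0,2],[0,0,0]],[[0,0,0],[0,0,0]]]'; python3 -m creep '[[[0,0,-15],[0,0,0]],[[0,0,-40],[0,0,0]],[[0,0,-30],[0,0,0]],[[60,0,0],[0,0,0]],[[60,0,0],[0,0,0]],[[60,0,0],[0,0,0]],[[60,0,0],[0,0,0]],[[60,0,0],[0,0,0]],[[0,0,0],[0,0,0]]]'; python3 -c "
from h import *
c=vision.camera('top');cv2.imwrite('pics/l.png',cv2.resize(c['image'][100:280,160:480],None,fx=2.5,fy=2.5,interpolation=cv2.INTER_CUBIC))"
```

```text
clock: 58.02
eef_pos: [0.7058, -0.0223, 0.121]
tool_rot: [-0.026, 1.0, 0.001, 0.001]
ft_force: [-6.7, 1.8, 12.4]
grip_width: 0.0
grasp_force: 6.2
clock: 59.15
eef_pos: [0.4007, -0.0387, 0.2022]
tool_rot: [-0.025, 1.0, 0.0, -0.002]
ft_force: [0.4, 0.2, 0.1]
grip_width: -0.0002
grasp_force: 0.0
```

View pics/l.png

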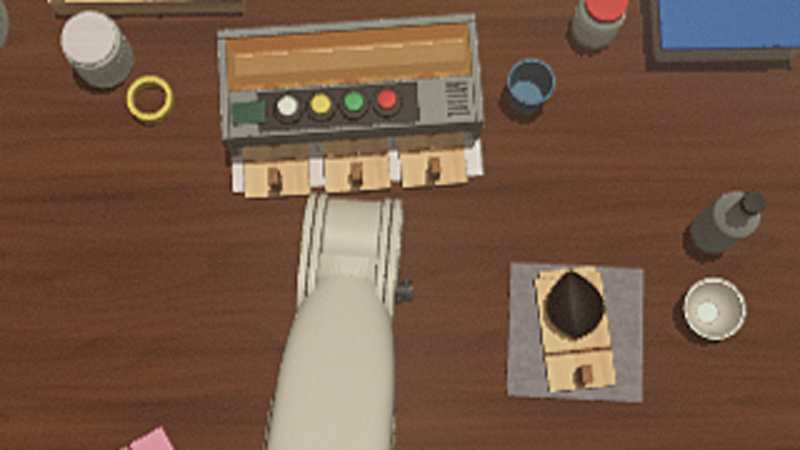

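The three wet boards are home at crop (275,178), (357,173) and (433,168). The black board is on the mat at (575,330), and the flask, bowl, cup and tape haven't moved. Handing in.

```bash
python3 -m creep '[[[0,0,0],[0,0,0]],[[0,0,0],[0,0,0]]]' && python3 -c "
from workcell import workorder
print(workorder.job_done())"
```

```text
clock: 59.45
eef_pos: [0.4079, -0.0385, 0.2033]
tool_rot: [-0.026, 1.0, 0.0, 0.001]
ft_force: [-0.1, 0.8, 0.2]
grip_width: -0.0003
grasp_force: 0.0
the job is handed in; nothing more can be done
None
```

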